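Line up heel-lift blanks and poise the punch

ROBOT

A 7-joint arm with a two-finger parallel gripper is mounted at the origin on the work surface. World frame = base frame: x ahead of the robot, y to its left, z up, the work surface at z = 0. Lengths are in m, angles in rad, forces in N, time in s.
With the tool pointing down it reaches from about 0.375 to 0.925 m from the base axis. Payload 3.1 kg.
Tool frame: the origin (TCP) lies at the very end of the fingers, on their centre line; the grasp point (between the pads) lies 19 mm behind it; x points along the fingers, z is the direction in which the jaws open and shut, and the axes are right-handed (so a half turn about x gives the same grasp; the last joint's range is limited). The gripper opens to 85 mm and grips with 20 to 120 N. Pads are 22 mm wide; open, the fingers measure 114 mm over their backs; the gripper's body (76 mm by 85 mm) begins 54 mm behind the grasp point. The pads swing forward as they close: fully open they stand 13 mm farther back than shut.
Start: joints at [-1.447, 0.383, 0.044, 1.598, -0.018, 1.161, -0.05], TCP at [0.143, 0.634, 0.231] pointing down, gripper open.
Joint ranges: [-2.61, 2.61], [-0.41, 2.15], [-1.48, 1.57], [0, 2.5], [-1.57, 4.71], [0.05, 1.97], [-2.85, 2.85]. Speed limits (rad/s): [2.79, 2.79, 3.14, 3.14, 3.14, 3.14, 3.14].

INTERFACE

Orientations are given as a unit quaternion [x, y, z, w].
In Python, from station import bot, cams, hand_in gives the robot as it stands.
- The arm moves only by the tool carry_out, never from a script. Its argument "rows" is a list of rows, each a list of 7 numbers: the shift along the tool's x, y, z in units of 50 mm (1.0 is 50 mm), then the turn, a rotation vector about the tool's x, y, z in units of 5 degrees (1.0 is 5 degrees), then the opening, from -1 (shut) to 1 (fully open). A call has 1 to 10 rows; each row is the pose to reach, as a shift and turn from the pose measured when the call began, along the tool's axes at that moment; what a row does not reach only later rows make up. A row lasts 1/8 s, in which the tool goes at most 62.5 mm and 10.7 degrees, less where a joint would pass 70% of its speed; a pose out of reach is approached as far as the arm can. A call with a gripper value outside its range is refused whole. The fingers move at their own pace and stop on an object; "squeeze" is the grip in N (left out, the last holds). Time passes only in rows, so rows that repeat a pose let the fingers close. It gives the time, the measured TCP pose, the force and the opening at its end, in the units of the state.
- bot.observe(): the state, without advancing time (a new reading comes with each control period).
- cams.get_image(name): name is "scene" or "top"; returns a dict with "frame" (480x640x3 uint8, blue, green, red), "mtx" (3x3 intrinsics, pixels), "k1" (the pictures are not rectified: a ray, as slopes to the right and down, at radius r is drawn at 1 + k1 r^2 times it, then the intrinsics apply), "rvec" (rotation vector, rad) and "tvec" (3), from world to camera coordinates, as OpenCV has them. Camera axes: x right, y down, z forward; pixel columns grow to the right and rows downward; lengths in m; the calibration is good to about 2 mm. A picture is of the moment at which its call begins. There is no depth.
- hand_in(): hands the job in, once; it reports no verdict.
The state is a dict: "time": time; "joint_positions": joint angles; "joint_velocities": joint speeds; "tau": joint torques, N m; "tcp_pos": TCP position; "tcp_rot": TCP orientation; "force": force on the tool from outside, world axes, zero at the start; "torque": the same for the moment, N m; "finger_gap": opening from 0.0 (shut) to 1.0 (fully open).
Only numpy, scipy, OpenCV 4.12 (cv2) and the standard library are available. Lean on these libraries where they do the work, as an engineer would, in place of code of your own. Each camera call takes 0.05 s, during which the arm holds its last target.

TASK

Push the three loose fibreboard blanks on the cutting board into one neat row in the corner of the steel guide: each with a long side snug against the long guide, the first up against the end stop and the others edge to edge with it. Then draw the largest punch out of the sloping rack, turn it upright with its cutting edge down and finish holding it still in the gripper a few centimetres above the centre of the middle blank, ready for the mallet: do not set it down or let go. Leave the other two punches, the mallet and the jar where they are.

Things in the scene. Friction and masses are not known exactly. Their poses are not given: they have to be found in the camera images.
- board: fixed cutting board, 300 mm (its x) by 370 mm (its y), 25 mm thick, with a grey top; origin at the centre of its underside, x roughly away from the robot, y along the guide. The finished row's blanks have their centres at x = +75 mm and y = -100, -40 and +20 mm, a 60 mm side along the guide, and their tops 33 mm above this origin.
- guide_corner (a point): inner corner, on the board's top, of the steel L-shaped guide screwed to it (bars 22 mm wide, 8 mm high); axes as the board's. The long guide runs 308 mm along +y from here, its working face looking to -x; the end stop runs 55 mm along -x from here, its working face looking to +y. At board x = +100, y = -130 mm.
- rack: fixed wooden punch rack 240 mm wide, its front (-x) facing the robot; origin at table level, mid-width. Three equal bores, 30 mm wide and 65 mm deep, at y = -66, 0 and +66 mm, lean 45 degrees from vertical towards -x; mouth centres at x = -55 mm, 90 mm above the table. A punch slides out along its bore.
- blank_a_center (a point): stiff brown fibreboard heel-lift blank, a flat plate 50 mm (its x) by 60 mm (its y) and 8 mm thick, about 30 g, lying loose on the cutting board; all three are alike and may take any place in the row. The point is its centre, half-way up; z points up when it lies flat.
- blank_b_center (a point): stiff brown fibreboard heel-lift blank, a flat plate 50 mm (its x) by 60 mm (its y) and 8 mm thick, about 30 g, lying loose on the cutting board; all three are alike and may take any place in the row. The point is its centre, half-way up; z points up when it lies flat.
- blank_c_center (a point): stiff brown fibreboard heel-lift blank, a flat plate 50 mm (its x) by 60 mm (its y) and 8 mm thick, about 30 g, lying loose on the cutting board; all three are alike and may take any place in the row. The point is its centre, half-way up; z points up when it lies flat.
- punch_large_grip (a point): largest of three steel hollow punches, 130 mm long, about 0.3 kg, loose in a rack bore, edge down, leaning 45 degrees to the robot. From the edge: body 26 mm wide for 72 mm, shank 20 mm, struck end 16 mm over the last 8 mm; lower 65 mm in the bore. Point on its axis, 28 mm below the struck top end; its z axis runs along the punch from cutting edge to struck end.
- punch_large_edge (a point): centre of the large punch's round cutting edge, at its lower end, 102 mm along -z from its grip point; z axis alike, so it points straight up when the punch is upright, edge down.
- punch_medium_grip (a point): bystander: the medium punch, 115 mm long, body 16 mm, shank 11 mm wide, in another bore. Point on its axis, 28 mm below the struck top end; its z axis runs along the punch from cutting edge to struck end.
- punch_small_grip (a point): bystander: the small punch, 100 mm long, body 12 mm, shank 9 mm wide, in the remaining bore. Point on its axis, 28 mm below the struck top end; its z axis runs along the punch from cutting edge to struck end.
- mallet_head (a point): bystander: white nylon mallet lying on the bench right of the board; the point is the centre of its head (48 mm diameter, 85 mm long); the 24 mm wide, 200 mm long handle runs from it along its -x.
- jar_center (a point): bystander: glass jar, 60 mm wide and 75 mm tall; the point is half-way up.
Things that resemble listed ones, but are neither listed nor needed, are in the scene too. Leave any white look-alike of the part that bears blank_c_center alone.

How it is judged:
On the way, in this order (a step that is already met when the one before it is completed fails the run):
1. the three blanks lie in the row, snug in the guide and edge to edge (((x of blank_a_center in the frame of board between 0.071 and 0.078 m and y of blank_a_center in the frame of board between -0.103 and -0.094 m and z of blank_a_center in the frame of board below 0.032 m and angle between the x axis of blank_a_center and the x axis of board, either way round below 0.07 rad) or (x of blank_b_center in the frame of board between 0.071 and 0.078 m and y of blank_b_center in the frame of board between -0.103 and -0.094 m and z of blank_b_center in the frame of board below 0.032 m and angle between the x axis of blank_b_center and the x axis of board, either way round below 0.07 rad) or (x of blank_c_center in the frame of board between 0.071 and 0.078 m and y of blank_c_center in the frame of board between -0.103 and -0.094 m and z of blank_c_center in the frame of board below 0.032 m and angle between the x axis of blank_c_center and the x axis of board, either way round below 0.07 rad)) and ((x of blank_a_center in the frame of board between 0.071 and 0.078 m and y of blank_a_center in the frame of board between -0.043 and -0.034 m and z of blank_a_center in the frame of board below 0.032 m and angle between the x axis of blank_a_center and the x axis of board, either way round below 0.07 rad) or (x of blank_b_center in the frame of board between 0.071 and 0.078 m and y of blank_b_center in the frame of board between -0.043 and -0.034 m and z of blank_b_center in the frame of board below 0.032 m and angle between the x axis of blank_b_center and the x axis of board, either way round below 0.07 rad) or (x of blank_c_center in the frame of board between 0.071 and 0.078 m and y of blank_c_center in the frame of board between -0.043 and -0.034 m and z of blank_c_center in the frame of board below 0.032 m and angle between the x axis of blank_c_center and the x axis of board, either way round below 0.07 rad)) and ((x of blank_a_center in the frame of board between 0.071 and 0.078 m and y of blank_a_center in the frame of board between 0.017 and 0.026 m and z of blank_a_center in the frame of board below 0.032 m and angle between the x axis of blank_a_center and the x axis of board, either way round below 0.07 rad) or (x of blank_b_center in the frame of board between 0.071 and 0.078 m and y of blank_b_center in the frame of board between 0.017 and 0.026 m and z of blank_b_center in the frame of board below 0.032 m and angle between the x axis of blank_b_center and the x axis of board, either way round below 0.07 rad) or (x of blank_c_center in the frame of board between 0.071 and 0.078 m and y of blank_c_center in the frame of board between 0.017 and 0.026 m and z of blank_c_center in the frame of board below 0.032 m and angle between the x axis of blank_c_center and the x axis of board, either way round below 0.07 rad))), for 0.2 s.
2. then the large punch is drawn clear of the rack, in the gripper (contact force between punch_large and rack below 0.1 N and contact force between the fingers and punch_large above 1 N and distance of punch_large_edge from where it was at the start of the episode above 0.065 m), for 0.2 s.
At the end, for the whole second after the job is handed in: The gripper holds the large punch, touching nothing else, still, within 0.17 rad of upright, edge down, 10 to 80 mm above the blanks and within 12 mm of the middle place's centre. Blanks flat in the row: within 4 mm of the guide, -3 to +6 mm along it, square within 0.07 rad (all of step 1 and contact force between punch_large and rack below 0.2 N and contact force between punch_large and board below 0.2 N and contact force between punch_large and blank_a below 0.2 N and contact force between punch_large and blank_b below 0.2 N and contact force between punch_large and blank_c below 0.2 N and angle between punch_large_edge's own z axis and vertical below 0.17 rad and x of punch_large_edge in the frame of board between 0.063 and 0.087 m and y of punch_large_edge in the frame of board between -0.052 and -0.028 m and z of punch_large_edge in the frame of board between 0.043 and 0.113 m and contact force between the fingers and punch_large above 1 N and linear speed of punch_large below 0.03 m/s); the arm keeps its last pose, push and grip.
It fails at once if another punch is disturbed (distance of any of punch_medium_grip, punch_small_grip from where it was at the start of the episode above 0.02 m).
It fails at once if the mallet or the jar is disturbed (distance of any of mallet_head, jar_center from where it was at the start of the episode above 0.02 m).
It also fails if it takes over 67 s, if anything falls off the work surface, if the arm or the gripper's body presses on something with over 40 N, if the wrist force passes 120 N, or if a joint passes its speed limit or range.

## Working session

There is one attempt and no reset: what is moved stays moved. The work goes in short steps, Python scripts to look and compute and a tool call to move; the robot and the scene stay as the last step left them, time stands still between calls to the robot, and variables do not carry over. Pictures are saved under pics/ and viewed, and the job is handed in when it is done.

Besides the shell and the picture viewer there is one more tool, called after ">>>" as name(argument=value, ...) on one line, values as JSON. carry_out: Moves the arm, as the interface text tells. Its arguments: {"type":"object","properties":{"rows":{"type":"array","items":{"type":"array","items":{"type":"number"}}},"squeeze":{"type":"number"}},"required":["rows"]}

```bash
mkdir -p pics; ls
cat > h.py <<'E'
import numpy as np,cv2
from station import bot,cams,hand_in
from scipy.spatial.transform import Rotation as R
def snap(n,f):
    c=cams.get_image(n); cv2.imwrite('pics/%s_raw.png'%f,c['frame']); np.savez('pics/%s.npz'%f,**{k:np.array(c[k]) for k in('mtx','k1','rvec','tvec')})
    cv2.imwrite('pics/%s.png'%f,c['frame']);return c
def load(f): 
    d=dict(np.load('pics/%s.npz'%f)); d['frame']=cv2.imread('pics/%s_raw.png'%f);return d
def dist(c): return np.array([float(c['k1']),0,0,0,0])
def proj(c,P): return cv2.projectPoints(np.array(P,float).reshape(-1,1,3),c['rvec'],c['tvec'],c['mtx'],dist(c))[0][:,0]
def ray(c,uv):
    u=cv2.undistortPoints(np.array(uv,float).reshape(-1,1,2),c['mtx'],dist(c))[:,0]
    Rm=cv2.Rodrigues(c['rvec'])[0]; C=-Rm.T@np.ravel(c['tvec'])
    return C,np.c_[u,np.ones(len(u))]@Rm
def atz(c,uv,z):
    C,d=ray(c,uv); return C+d*((z-C[2])/d[:,2])[:,None]
def crop(f,x0,y0,x1,y1,s,o):
    im=load(f)['frame'][y0:y1,x0:x1]; cv2.imwrite('pics/%s.png'%o,cv2.resize(im,None,fx=s,fy=s,interpolation=cv2.INTER_CUBIC))
E
python3 -c "
from h import *
for n in('scene','top'):
    c=snap(n,n+'0'); print(c['mtx'],c['k1'],c['rvec'],c['tvec'],ray(c,[[320,240]]))
print(bot.observe())"
```

```text
pics
[[443.04846554   0.         317.73878569]
 [  0.         443.04846554 238.31572761]
 [  0.           0.           1.        ]] -0.0002827529996567489 [ 0.60100635  2.70855299 -1.0434141 ] [ 0.53613197 -0.07952472  1.11207058] (array([0.84514041, 0.49306255, 0.75702685]), array([[-0.30636478, -0.59772488, -0.74088197]]))
[[520.98347228   0.         320.54331975]
 [  0.         520.98347228 237.38043337]
 [  0.           0.           1.        ]] -0.14527171318691923 [ 2.15671031 -2.21255337  0.07447163] [-0.01755623  0.54931731  1.3319216 ] (array([ 0.45406351, -0.03298347,  1.36704473]), array([[ 0.06504622,  0.00220275, -0.99789303]]))
{'time': 0.1, 'joint_positions': array([-1.44683473,  0.38380256,  0.04383697,  1.59938663, -0.01790855,
        1.1612101 , -0.04991338]), 'joint_velocities': array([ 0.00033678, -0.0005422 ,  0.00018345, -0.00364417, -0.00086262,
        0.00025127, -0.00150676]), 'tau': array([ 2.27393590e-03, -4.34728539e+01,  1.02919478e+00, -2.50452608e+01,
        1.09154155e-02,  5.42082737e-03, -5.43256192e-06]), 'tcp_pos': array([0.14277879, 0.63325892, 0.22999497]), 'tcp_rot': array([-0.44218555,  0.55288111,  0.44105402,  0.55160291]), 'force': array([ 0.24025224, -0.33490288, -1.22023817]), 'torque': array([-0.00634286, -0.01612177,  0.03506734]), 'finger_gap': 0.9982375629229556}
```

View pics/scene0.png

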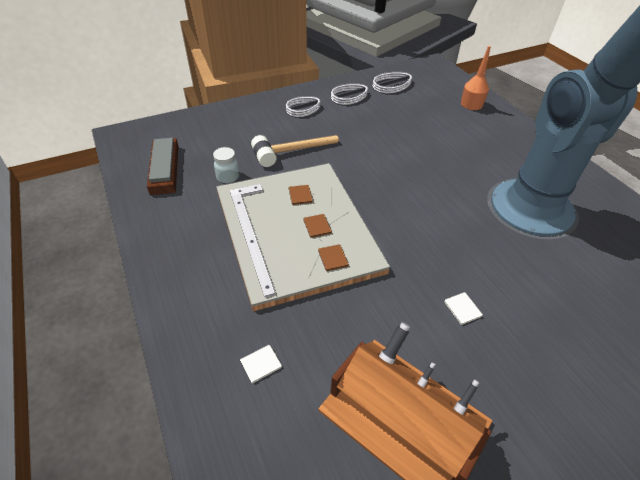

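View pics/top0.png

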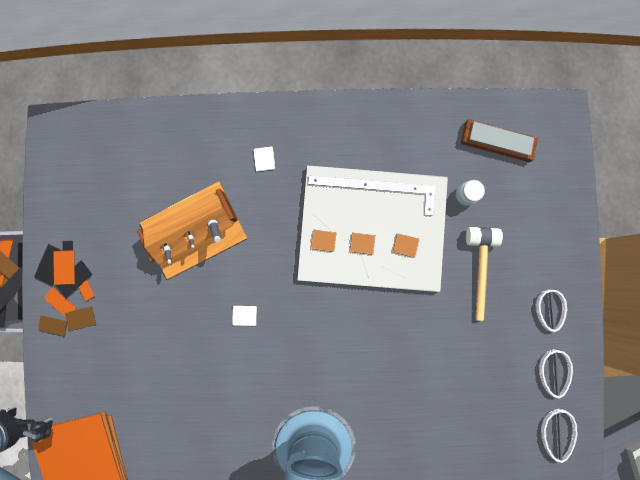

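The top view has three brown blanks at (323,241), (362,243) and (405,245), the guide corner near (427,193), and the rack punches at (168,253), (190,240) and (213,230). The white squares at (264,158) and (244,316) are decoys. I'll enlarge to check.

```bash
python3 -c "
from h import *
crop('top0',290,155,460,300,4.6,'a'); crop('top0',130,170,260,290,5,'b'); crop('scene0',310,300,510,480,3.3,'c'); crop('scene0',210,160,400,310,4.2,'d')"
```

```text
(no output)
```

View pics/a.png

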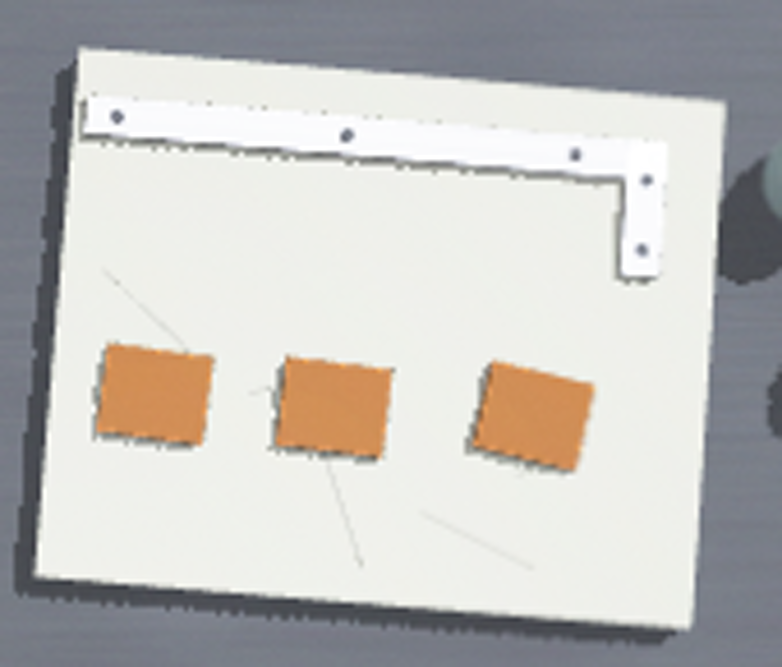

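View pics/b.png

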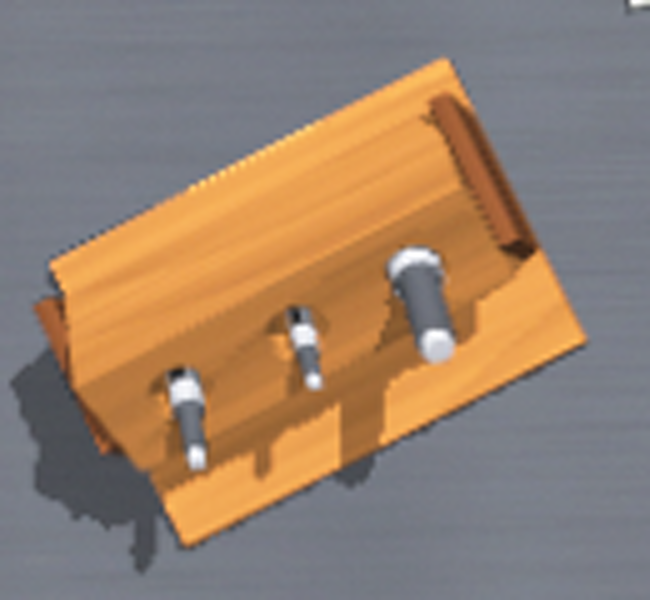

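View pics/c.png

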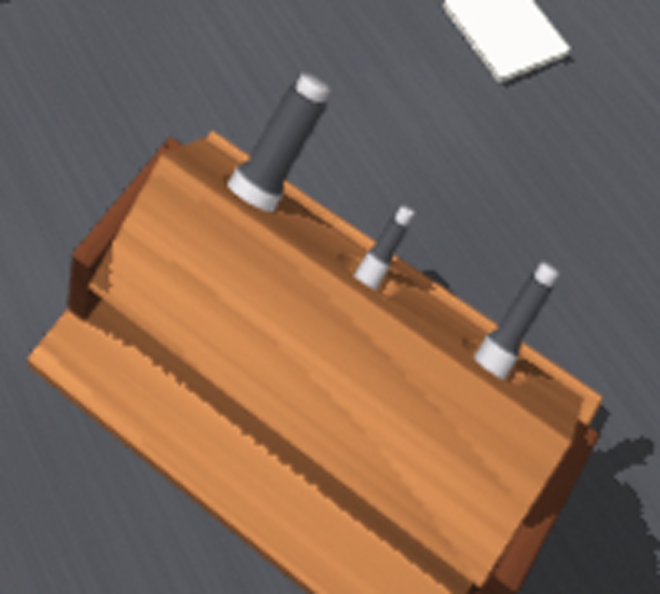

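View pics/d.png

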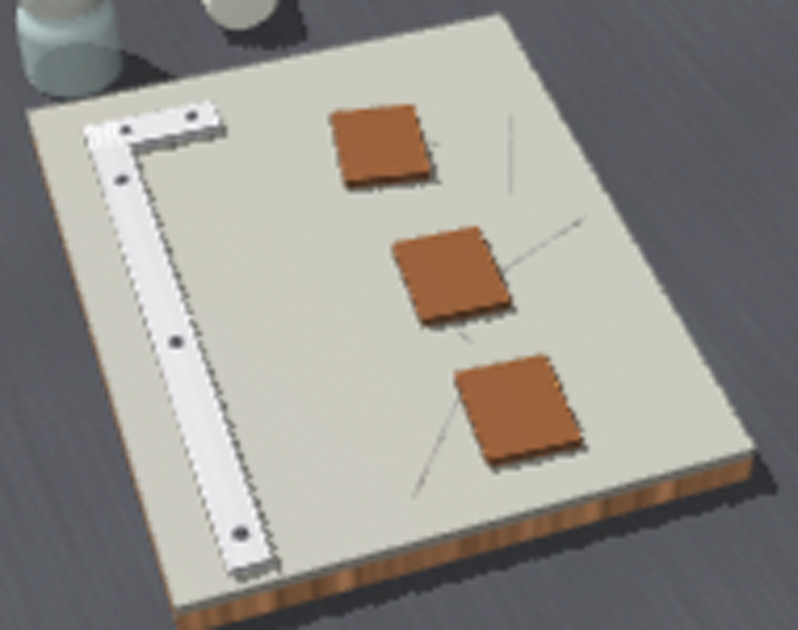

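```bash
cat > m.py <<'E'
from h import *
t=load('top0'); s=load('scene0')
def cr(p,x0,y0,sc): return (np.array(p,float)+.5)/sc+[x0,y0]-.5
b=atz(t,cr([(80,47),(725,100),(692,630),(35,577)],290,155,4.6),.025)
print('board',b.round(4).tolist()); print(np.linalg.norm(b-np.roll(b,-1,0),axis=1))
# corners: far-left, far-right, near-right, near-left
ey=((b[0]-b[1])+(b[3]-b[2]))[:2];ey/=np.linalg.norm(ey); ex=np.array([ey[1],-ey[0]])
b2=atz(s,cr([(28,112),(503,13),(753,452),(175,607)],210,160,4.2),.025)  # scene: fr, nr, nl, fl
print('scene board',b2.round(4).tolist())
o=b.mean(0)[:2]; print('o',o,'yaw',np.degrees(np.arctan2(ex[1],ex[0])),'o2',b2.mean(0))
ey2=((b2[3]-b2[0])+(b2[2]-b2[1]))[:2];print('yaw2',np.degrees(np.arctan2(-ey2[0],ey2[1])))
g=atz(t,cr([(88,134),(623,181),(622,277)],290,155,4.6),.029)[:,:2]
print('guide in board',np.c_[(g-o)@ex,(g-o)@ey])
for q in ([(106,343),(215,356),(202,446),(97,436)],[(287,357),(393,369),(380,460),(275,446)],[(490,361),(595,384),(577,472),(472,448)]):
    p=atz(t,cr(q,290,155,4.6),.033)[:,:2]; c=p.mean(0); d=(p[0]-p[1]+p[3]-p[2]); 
    print('blank',c,'brd',((c-o)@ex)*1e3,((c-o)@ey)*1e3,'yawrel',np.degrees(np.arctan2(-(d@ex),d@ey)),np.linalg.norm(d)/2,np.linalg.norm(p[0]+p[1]-p[2]-p[3])/2)
for q in ([(330,112),(415,105),(432,178),(347,186)],[(393,242),(478,228),(512,304),(425,322)],[(456,371),(547,355),(582,438),(494,460)]):
    p=atz(s,cr(q,210,160,4.2),.033)[:,:2]; c=p.mean(0); d=(p[2]-p[1]+p[3]-p[0])
    print('blank scene',c,'brd',((c-o)@ex)*1e3,((c-o)@ey)*1e3,'yawrel',np.degrees(np.arctan2(-(d@ex),d@ey)))
def tri(a,bb):
    C1,d1=ray(t,[a]);C2,d2=ray(s,[bb]);d1=d1[0];d2=d2[0]
    x=np.linalg.lstsq(np.c_[d1,-d2],C2-C1,rcond=None)[0];p=C1+d1*x[0];q=C2+d2*x[1];return (p+q)/2,np.linalg.norm(p-q)
T,e=tri(cr((436,345),130,170,5),cr((315,87),310,300,3.3)); print('top',T,e)
B,e=tri(cr((415,268),130,170,5),cr((258,184),310,300,3.3)); print('collar',B,e)
d=T-B; print(np.linalg.norm(d),d/np.linalg.norm(d))
for nm,a,bb in(('med',(197,460),(546,272)),('small',(314,381),(405,214))): print(nm,tri(cr(a,130,170,5),cr(bb,310,300,3.3)))
# rack top-view corners of base plate (front) : b(188,548),(587,342)  z ?
for z in(.0,.01,.02): 
    p=atz(t,cr([(188,548),(587,342)],130,170,5),z); print(z,p.round(4).tolist(),np.linalg.norm(p[0]-p[1]))
E
python3 m.py
```

```text
board [[0.7394, -0.001, 0.025], [0.7006, -0.3688, 0.025], [0.3999, -0.337, 0.025], [0.4399, 0.0312, 0.025]]
[0.36982297 0.30238026 0.37027541 0.3012097 ]
scene board [[0.6995, -0.367, 0.025], [0.4, -0.3366, 0.025], [0.4431, 0.0332, 0.025], [0.7389, -0.0002, 0.025]]
o [ 0.5699587  -0.16890798] yaw -6.1056215747203 o2 [ 0.57037108 -0.16764237  0.025     ]
yaw2 -6.393017743515648
guide in board [[ 0.10031698  0.17607503]
 [ 0.09866681 -0.12810469]
 [ 0.04397754 -0.13099354]]
blank [ 0.53946783 -0.03847953] brd -44.1904939725871 126.4455386003302 yawrel -1.5129832699391808 0.06003651271242704 0.051516452057798624
blank [ 0.52977276 -0.13803488] brd -43.24169963679028 26.42373364089718 yawrel -2.405585667747353 0.05938287408828512 0.05082791598105214
blank [ 0.5222318  -0.24991559] brd -38.84007365712875 -85.62441113199355 yawrel -7.972372996672054 0.06050033432851821 0.0501649811818594
blank scene [ 0.52401422 -0.24690079] brd -37.38841819492187 -82.43712720620773 yawrel -9.017943854984862
blank scene [ 0.53113623 -0.13615987] brd -42.085390734677446 28.433130987365892 yawrel -2.2989108064050088
blank scene [ 0.53984878 -0.0375027 ] brd -43.915604325908525 127.4573459559751 yawrel -2.4672972397730066
top [0.54363606 0.21645472 0.13361944] 0.0012273960550376265
collar [0.58346252 0.23455513 0.09822511] 0.003972430603478285
0.056271935858223855 [-0.70775002 -0.32165965  0.62898727]
med (array([0.49238643, 0.33752771, 0.11823354]), np.float64(0.00044576249422723286))
small (array([0.52968517, 0.28233096, 0.10709525]), np.float64(0.000681005025155308))
0.0 [[0.4492, 0.3782, 0.0], [0.5534, 0.1625, 0.0]] 0.23953709832295872
0.01 [[0.4493, 0.3752, 0.01], [0.5527, 0.1611, 0.01]] 0.2377848725626369
0.02 [[0.4493, 0.3722, 0.02], [0.5519, 0.1596, 0.02]] 0.23603264680231495
```

The large punch is confirmed at top (217,239) and scene (405,326): it has the widest shank and is the bore nearest the board. The measured sizes match: board 370 x 301 mm, blanks 60 x 50 mm, punch top at z 0.134 (0.136 expected). Next is a helper that gives moves in row units.

```bash
cat > mv.py <<'E'
from h import *
O=np.array([.570,-.1685]); YAW=np.radians(-6.2)
EX=np.array([np.cos(YAW),np.sin(YAW),0]);EY=np.array([-np.sin(YAW),np.cos(YAW),0])
def bw(x,y,z): return np.r_[O,0]+EX*x/1e3+EY*y/1e3+[0,0,z/1e3]   # mm in board frame -> world
def rot(xax,zax):
    x=xax/np.linalg.norm(xax); z=zax-x*(zax@x); z/=np.linalg.norm(z); return np.c_[x,np.cross(z,x),z]
def st():
    s=bot.observe(); return s,np.array(s['tcp_pos']),R.from_quat(s['tcp_rot']).as_matrix()
def rows(targets,q=None):
    s,p,M=st()
    print('t %.2f'%s['time'],'tcp',p.round(4),'F',np.round(s['force'],1),'gap',round(s['finger_gap'],3),'j',np.round(s['joint_positions'],2))
    b=np.array([(p[:2]-O)@EX[:2],(p[:2]-O)@EY[:2]])*1e3; print('board mm',b.round(1),'z',(p[2]*1e3).round(1),'x',M[:,0].round(2),'z',M[:,2].round(3))
    for P,T in targets:
        T=M if T is None else T
        d=M.T@(P-p)/.05; r=R.from_matrix(M.T@T).as_rotvec(degrees=True)/5
        print('row',d.round(3).tolist(),r.round(2).tolist(), 'dist %.0fmm ang %.0f'%(np.linalg.norm(P-p)*1e3,np.linalg.norm(r)*5))
DN=np.array([0,0,-1.])
def near(M,xax,zax):
    a=rot(xax,zax);b=rot(xax,-zax)
    return a if np.trace(M.T@a)>np.trace(M.T@b) else b
E
python3 -c "
from mv import *
s,p,M=st(); T=near(M,DN,EY)
rows([(np.array([.36,.40,.20]),None),(bw(-97,125,110),T),(bw(-97,125,40),T)])
print(M)"
```

```text
t 0.10 tcp [0.1428 0.6333 0.23  ] F [ 0.2 -0.3 -1.2] gap 0.998 j [-1.45  0.38  0.04  1.6  -0.02  1.16 -0.05]
board mm [-511.3  750.9] z 230.0 x [-0. -0. -1.] z [ 0.22   0.976 -0.002]
row [0.609, -5.264, -3.594] [0.0, 0.0, 0.0] dist 320mm ang 0
row [2.429, -9.65, -11.494] [-1.3, -0.03, -0.0] dist 760mm ang 7
row [3.829, -9.65, -11.49] [-1.3, -0.03, -0.0] dist 774mm ang 7
[[-4.12347667e-04 -9.75525436e-01  2.19886229e-01]
 [-2.37871438e-03  2.19886582e-01  9.75522543e-01]
 [-9.99997086e-01 -1.20792089e-04 -2.41116610e-03]]
```

>>> carry_out(rows=[[0.2,-0.88,-0.6,0,0,0,-0.5],[0.2,-1.75,-1.2,0,0,0,-0.5],[0.2,-2.6,-1.8,0,0,0,-0.5],[0.2,-3.5,-2.4,0,0,0,-0.5],[0.2,-4.4,-3.0,0,0,0,-0.5],[0.2,-5.26,-3.6,-0.2,0,0,-0.5],[0.3,-5.9,-4.6,-0.5,0,0,-0.5],[0.4,-6.4,-5.7,-0.8,0,0,-0.5],[0.5,-7.0,-6.7,-1.0,0,0,-0.5],[0.6,-7.6,-7.7,-1.3,0,0,-0.5]])

```text
time: 1.35
tcp_pos: [0.4288, 0.172, 0.2006]
tcp_rot: [-0.473, 0.527, 0.472, 0.525]
force: [0.6, 0.3, 0.5]
finger_gap: 0.249
```

```bash
python3 -c "
from mv import *
s,p,M=st(); T=near(M,DN,EY)
rows([(bw(-97,125,110),T),(bw(-97,125,40),T)])
"
```

```text
t 1.35 tcp [0.4288 0.172  0.2006] F [0.6 0.3 0.5] gap 0.249 j [-0.83  0.05  0.37  2.08 -0.02  1.02  1.01]
board mm [-177.1  323.3] z 200.6 x [-0. -0. -1.] z [ 0.107  0.994 -0.002]
row [1.82, -1.6, -3.963] [0.01, -0.03, -0.0] dist 232mm ang 0
row [3.22, -1.6, -3.959] [0.01, -0.03, -0.0] dist 267mm ang 0
```

>>> carry_out(rows=[[0.4,-0.3,-1.0,0,0,0,-0.5],[0.8,-0.7,-2.0,0,0,0,-0.5],[1.2,-1.1,-3.0,0,0,0,-0.5],[1.8,-1.6,-3.96,0,0,0,-0.5],[2.6,-1.6,-3.96,0,0,0,-0.5],[3.22,-1.6,-3.96,0,0,0,-0.5],[3.22,-1.6,-3.96,0,0,0,-0.5]])

```text
time: 2.22
tcp_pos: [0.484, -0.0341, 0.0377]
tcp_rot: [-0.471, 0.529, 0.473, 0.523]
force: [-0.4, -0.2, -0.1]
finger_gap: 0.251
```

```bash
python3 -c "
from mv import *
s,p,M=st(); T=near(M,DN,EY)
rows([(bw(-97,125,27),T),(bw(39,125,27),T)])
snap('scene','s1');crop('s1',240,190,420,340,4.2,'e')
"
```

```text
t 2.23 tcp [ 0.484  -0.0341  0.0377] F [-0.4 -0.2 -0.1] gap 0.251 j [-0.45  0.4   0.5   2.14 -0.29  0.68  1.7 ]
board mm [-100.1  124.3] z 37.7 x [-0.01 -0.   -1.  ] z [ 0.107  0.994 -0.004]
row [0.213, -0.063, 0.014] [0.01, -0.05, -0.08] dist 11mm ang 0
row [0.193, -2.783, 0.012] [0.01, -0.05, -0.08] dist 139mm ang 0
```

View pics/e.png

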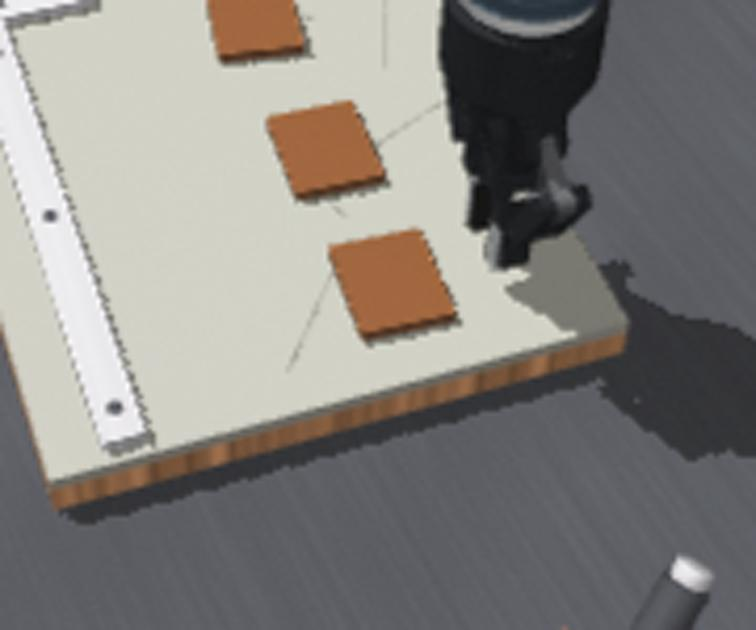

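The gripper is at the near edge of the board, behind the leftmost blank at crop (390,285). Next I probe down for the board's top.

>>> carry_out(rows=[[0.1,0,0,0,0,0,-0.5],[0.2,0,0,0,0,0,-0.5],[0.22,0,0,0,0,0,-0.5]])

```text
time: 2.65
tcp_pos: [0.486, -0.0337, 0.0286]
tcp_rot: [-0.473, 0.527, 0.473, 0.525]
force: [0.2, 0.5, 0.3]
finger_gap: 0.25
```

>>> carry_out(rows=[[0.03,0,0,0,0,0,-0.5],[0.05,0,0,0,0,0,-0.5]])

```text
time: 2.9
tcp_pos: [0.4862, -0.0336, 0.0262]
tcp_rot: [-0.473, 0.527, 0.473, 0.525]
force: [0.4, -0.1, -0.3]
finger_gap: 0.252
```

>>> carry_out(rows=[[0.03,0,0,0,0,0,-0.5],[0.05,0,0,0,0,0,-0.5]])

```text
time: 3.15
tcp_pos: [0.4863, -0.0337, 0.0251]
tcp_rot: [-0.472, 0.527, 0.473, 0.525]
force: [-5.3, 0.6, 19.5]
finger_gap: 0.248
```

Contact is at z≈25 mm as expected, so I lift to z≈28 and push +x.

>>> carry_out(rows=[[-0.06,0,0,0,0,0,-0.5],[-0.06,-0.3,0,0,0,0,-0.5],[-0.06,-0.6,0,0,0,0,-0.5],[-0.06,-0.9,0,0,0,0,-0.5],[-0.06,-1.2,0,0,0,0,-0.5],[-0.06,-1.5,0,0,0,0,-0.5],[-0.06,-1.8,0,0,0,0,-0.5],[-0.06,-2.1,0,0,0,0,-0.5],[-0.06,-2.35,0,0,0,0,-0.5],[-0.06,-2.45,0,0,0,0,-0.5]])

```text
time: 4.4
tcp_pos: [0.6091, -0.0469, 0.0278]
tcp_rot: [-0.472, 0.527, 0.473, 0.525]
force: [0.4, 0.1, 0.1]
finger_gap: 0.25
```

```bash
python3 -c "
from mv import *
s,p,M=st(); T=near(M,DN,EY)
rows([(bw(39,125,28),T)])
snap('scene','s2');crop('s2',210,160,400,310,4.2,'e')
"
```

```text
t 4.40 tcp [ 0.6091 -0.0469  0.0278] F [0.4 0.1 0.1] gap 0.25 j [-0.35  0.6   0.46  1.84 -0.36  0.79  1.75]
board mm [ 25.8 125.1] z 27.8 x [-0. -0. -1.] z [ 0.107  0.994 -0.001]
row [-0.005, -0.264, -0.003] [0.01, -0.02, -0.03] dist 13mm ang 0
```

View pics/e.png

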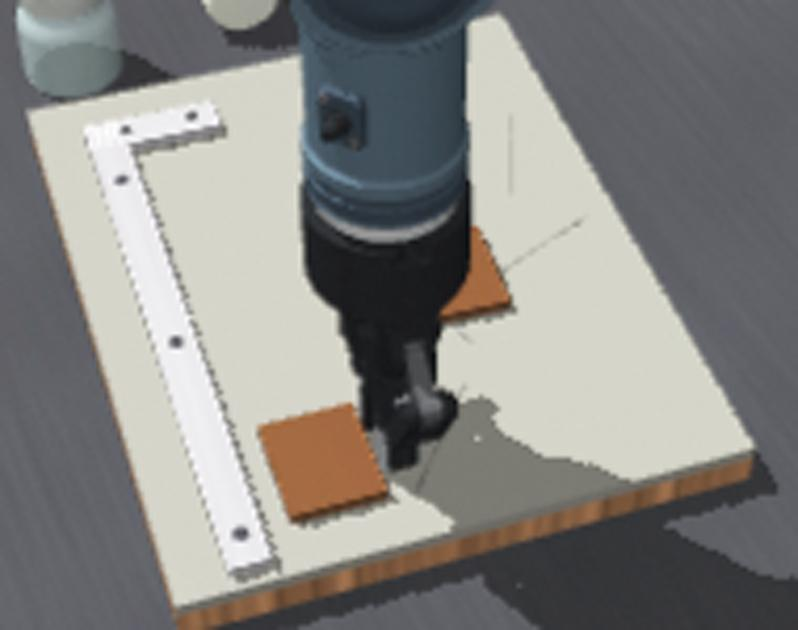

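The blank slides squarely, with about 12 mm left to the guide. I continue.

>>> carry_out(rows=[[0,-0.1,0,0,0,0,-0.5],[0,-0.18,0,0,0,0,-0.5],[0,-0.22,0,0,0,0,-0.5],[0,-0.25,0,0,0,0,-0.5]])

```text
time: 4.95
tcp_pos: [0.6217, -0.0482, 0.0278]
tcp_rot: [-0.472, 0.527, 0.473, 0.525]
force: [-1.1, 0.1, 0.5]
finger_gap: 0.251
```

>>> carry_out(rows=[[0,-0.03,0,0,0,0,-0.5],[0,-0.05,0,0,0,0,-0.5]])

```text
time: 5.2
tcp_pos: [0.6233, -0.0484, 0.0276]
tcp_rot: [-0.472, 0.528, 0.474, 0.525]
force: [-2.5, -0.4, 2.9]
finger_gap: 0.252
```

>>> carry_out(rows=[[0,-0.03,0,0,0,0,-0.5],[0,-0.05,0,0,0,0,-0.5]])

```text
time: 5.45
tcp_pos: [0.6234, -0.0484, 0.0272]
tcp_rot: [-0.47, 0.529, 0.475, 0.523]
force: [-6.3, 1.0, 5.2]
finger_gap: 0.247
```

```bash
python3 -c "
from mv import *
s,p,M=st(); T=near(M,DN,EY)
rows([(bw(20,125,28),T),(bw(20,125,60),T),(bw(-100,28,60),T),(bw(-100,28,28),T)])
snap('scene','s2');crop('s2',210,200,360,320,5,'e')
"
```

```text
t 5.45 tcp [ 0.6234 -0.0484  0.0272] F [-6.3  1.   5.2] gap 0.247 j [-0.34  0.63  0.45  1.8  -0.36  0.81  1.76]
board mm [ 40.1 125.2] z 27.2 x [-0.01  0.   -1.  ] z [ 0.107  0.994 -0.001]
row [-0.011, 0.402, -0.003] [0.01, -0.01, -0.12] dist 20mm ang 1
row [-0.651, 0.408, -0.003] [0.01, -0.01, -0.12] dist 38mm ang 1
row [-0.624, 2.81, -1.941] [0.01, -0.01, -0.12] dist 174mm ang 1
row [0.016, 2.803, -1.94] [0.01, -0.01, -0.12] dist 170mm ang 1
```

View pics/e.png

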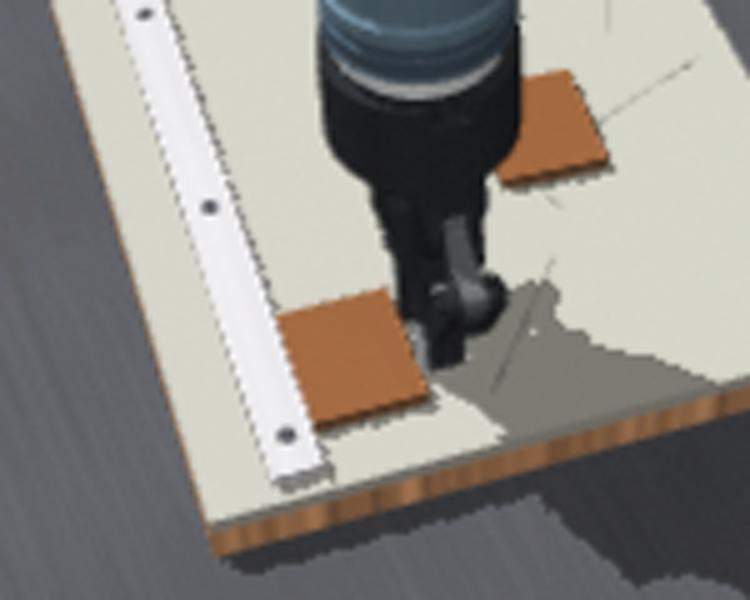

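The blank is snug against the guide, with contact at TCP board x≈40. I move to the second blank.

>>> carry_out(rows=[[0,0.2,0,0,0,0,-0.5],[-0.5,0.6,-0.2,0,0,-0.1,-0.5],[-0.65,1.4,-0.9,0,0,-0.1,-0.5],[-0.65,2.3,-1.5,0,0,-0.1,-0.5],[-0.65,2.8,-1.94,0,0,-0.1,-0.5],[-0.3,2.8,-1.94,0,0,-0.1,-0.5],[0.0,2.8,-1.94,0,0,-0.1,-0.5],[0.0,2.8,-1.94,0,0,-0.1,-0.5]])

```text
time: 6.5
tcp_pos: [0.4738, -0.1286, 0.0272]
tcp_rot: [-0.472, 0.527, 0.474, 0.524]
force: [-0.0, -0.1, 0.2]
finger_gap: 0.249
```

```bash
python3 -c "
from mv import *
s,p,M=st(); T=near(M,DN,EY)
rows([(bw(-97,28,28),T),(bw(25,28,28),T),(bw(40.5,28,28),T)])
"
```

```text
t 6.50 tcp [ 0.4738 -0.1286  0.0272] F [-0.  -0.1  0.2] gap 0.249 j [-0.26  0.43  0.5   2.13 -0.33  0.66  1.93]
board mm [-100.    29.3] z 27.2 x [-0. -0. -1.] z [ 0.105  0.994 -0.001]
row [-0.017, -0.06, -0.026] [0.04, -0.01, -0.05] dist 3mm ang 0
row [-0.027, -2.5, -0.034] [0.04, -0.01, -0.05] dist 125mm ang 0
row [-0.028, -2.81, -0.035] [0.04, -0.01, -0.05] dist 141mm ang 0
```

>>> carry_out(rows=[[-0.02,-0.35,-0.03,0,0,0,-0.5],[-0.02,-0.65,-0.03,0,0,0,-0.5],[-0.02,-0.95,-0.03,0,0,0,-0.5],[-0.02,-1.25,-0.03,0,0,0,-0.5],[-0.02,-1.55,-0.03,0,0,0,-0.5],[-0.02,-1.85,-0.03,0,0,0,-0.5],[-0.02,-2.15,-0.03,0,0,0,-0.5],[-0.02,-2.45,-0.03,0,0,0,-0.5],[-0.02,-2.65,-0.03,0,0,0,-0.5],[-0.02,-2.78,-0.03,0,0,0,-0.5]])

```text
time: 7.75
tcp_pos: [0.6124, -0.1447, 0.0275]
tcp_rot: [-0.472, 0.527, 0.474, 0.524]
force: [-0.2, -0.9, 0.1]
finger_gap: 0.252
```

>>> carry_out(rows=[[0,-0.07,0,0,0,0,-0.5],[0,-0.1,0,0,0,0,-0.5]])

```text
time: 8.0
tcp_pos: [0.613, -0.1448, 0.0267]
tcp_rot: [-0.469, 0.529, 0.477, 0.523]
force: [-9.5, 1.9, 6.7]
finger_gap: 0.253
```

```bash
python3 -c "
from mv import *
s,p,M=st(); T=near(M,DN,EY)
rows([(bw(40.5,28,28),T),(bw(20,0,60),T),(bw(-100,-80,60),T),(bw(-100,-80,28),T)])
"
```

```text
t 8.00 tcp [ 0.613  -0.1448  0.0267] F [-9.5  1.9  6.7] gap 0.253 j [-0.19  0.64  0.47  1.78 -0.38  0.82  1.92]
board mm [40.2 28.2] z 26.7 x [-0.01  0.   -1.  ] z [0.105 0.994 0.001]
row [-0.025, -0.005, -0.004] [0.03, 0.01, -0.16] dist 1mm ang 1
row [-0.66, 0.416, -0.563] [0.03, 0.01, -0.16] dist 48mm ang 1
row [-0.627, 2.82, -2.156] [0.03, 0.01, -0.16] dist 180mm ang 1
row [0.013, 2.811, -2.157] [0.03, 0.01, -0.16] dist 177mm ang 1
```

>>> carry_out(rows=[[0,0.2,0,0,0,0,-0.5],[-0.5,0.6,-0.4,0,0,-0.1,-0.5],[-0.65,1.4,-1.2,0,0,-0.1,-0.5],[-0.65,2.3,-1.9,0,0,-0.1,-0.5],[-0.65,2.82,-2.2,0,0,-0.15,-0.5],[-0.3,2.82,-2.2,0,0,-0.15,-0.5],[0.0,2.82,-2.2,0,0,-0.15,-0.5],[0.0,2.82,-2.2,0,0,-0.15,-0.5]])

```text
time: 9.0
tcp_pos: [0.4613, -0.2376, 0.0268]
tcp_rot: [-0.472, 0.525, 0.475, 0.525]
force: [0.3, -0.6, 0.1]
finger_gap: 0.251
```

```bash
python3 -c "
from mv import *
s,p,M=st(); T=near(M,DN,EY)
rows([(bw(-97,-83,28),T),(bw(25,-83,28),T),(bw(40.5,-83,28),T)])
"
```

```text
t 9.00 tcp [ 0.4613 -0.2376  0.0268] F [ 0.3 -0.6  0.1] gap 0.251 j [-0.04  0.47  0.5   2.06 -0.35  0.69  2.17]
board mm [-100.6  -80.4] z 26.8 x [-0.  0. -1.] z [0.103 0.995 0.002]
row [-0.023, -0.072, -0.052] [0.06, 0.02, -0.04] dist 5mm ang 0
row [-0.033, -2.512, -0.065] [0.06, 0.02, -0.04] dist 126mm ang 0
row [-0.034, -2.822, -0.067] [0.06, 0.02, -0.04] dist 141mm ang 0
```

>>> carry_out(rows=[[-0.03,-0.3,-0.05,0,0,0,-0.5],[-0.03,-0.55,-0.06,0,0,0,-0.5],[-0.03,-0.85,-0.06,0,0,0,-0.5],[-0.03,-1.15,-0.06,0,0,0,-0.5],[-0.03,-1.5,-0.06,0,0,0,-0.5],[-0.03,-1.8,-0.06,0,0,0,-0.5],[-0.03,-2.15,-0.06,0,0,0,-0.5],[-0.03,-2.45,-0.06,0,0,0,-0.5],[-0.03,-2.65,-0.06,0,0,0,-0.5],[-0.03,-2.78,-0.06,0,0,0,-0.5]])

```text
time: 10.25
tcp_pos: [0.5997, -0.2548, 0.0277]
tcp_rot: [-0.472, 0.525, 0.475, 0.524]
force: [0.0, 0.4, 0.4]
finger_gap: 0.25
```

>>> carry_out(rows=[[0,-0.07,0,0,0,0,-0.5],[0,-0.1,0,0,0,0,-0.5]])

```text
time: 10.5
tcp_pos: [0.6012, -0.255, 0.0273]
tcp_rot: [-0.47, 0.527, 0.477, 0.523]
force: [-7.2, 1.2, 5.8]
finger_gap: 0.25
```

```bash
python3 -c "
from mv import *
s,p,M=st(); T=near(M,DN,EX)
rows([(bw(20,-70,60),T),(bw(68,-25,60),T),(bw(68,-36,28),T)])
"
```

```text
t 10.50 tcp [ 0.6012 -0.255   0.0273] F [-7.2  1.2  5.8] gap 0.25 j [-0.02  0.68  0.48  1.72 -0.39  0.85  2.1 ]
board mm [ 40.4 -82.6] z 27.3 x [-0.01  0.   -1.  ] z [0.103 0.995 0.004]
row [-0.649, 0.414, 0.257] [-17.95, 0.14, -0.07] dist 41mm ang 90
row [-0.657, -0.55, 1.152] [-17.95, 0.14, -0.07] dist 72mm ang 90
row [-0.017, -0.557, 0.93] [-17.95, 0.14, -0.07] dist 54mm ang 90
```

```bash
python3 -c "
from mv import *
s,p,M=st(); T=rot(DN,-EX)
rows([(bw(70,-28,60),T),(bw(70,-28,28),T)])
T=rot(DN,EX);rows([(bw(70,-28,60),T),(bw(70,-28,28),T)])
"
```

```text
t 10.50 tcp [ 0.6012 -0.255   0.0273] F [-7.2  1.2  5.8] gap 0.25 j [-0.02  0.68  0.48  1.72 -0.39  0.85  2.1 ]
board mm [ 40.4 -82.6] z 27.3 x [-0.01  0.   -1.  ] z [0.103 0.995 0.004]
row [-0.657, -0.59, 1.092] [-17.95, 0.14, -0.07] dist 70mm ang 90
row [-0.017, -0.598, 1.09] [-17.95, 0.14, -0.07] dist 62mm ang 90
t 10.50 tcp [ 0.6012 -0.255   0.0273] F [-7.2  1.2  5.8] gap 0.25 j [-0.02  0.68  0.48  1.72 -0.39  0.85  2.1 ]
board mm [ 40.4 -82.6] z 27.3 x [-0.01  0.   -1.  ] z [0.103 0.995 0.004]
row [-0.657, -0.59, 1.092] [18.05, -0.07, -0.14] dist 70mm ang 90
row [-0.017, -0.598, 1.09] [18.05, -0.07, -0.14] dist 62mm ang 90
```

>>> carry_out(rows=[[0,0.15,0,0,0,0,-0.5],[-0.6,0.15,0,0.5,0,0,-0.6],[-0.8,0,0.1,2.5,0,-0.1,-0.6],[-0.8,-0.2,0.4,4.5,0,-0.1,-0.6],[-0.8,-0.4,0.7,6.5,0,-0.1,-0.6],[-0.8,-0.59,1.09,8.5,0,-0.1,-0.6],[-0.8,-0.59,1.09,10.5,0,-0.1,-0.6],[-0.8,-0.59,1.09,12.5,0,-0.1,-0.6],[-0.8,-0.59,1.09,14.5,0,-0.1,-0.6],[-0.7,-0.59,1.09,16.5,0,-0.1,-0.6]])

```text
time: 11.75
tcp_pos: [0.637, -0.2042, 0.0626]
tcp_rot: [-0.008, 0.708, 0.007, 0.706]
force: [-0.6, 0.1, -0.4]
finger_gap: 0.202
```

```bash
python3 -c "
from mv import *
s,p,M=st(); T=rot(DN,EX)
rows([(bw(70,-28,40),T),(bw(70,-28,28),T)])
"
```

```text
t 11.75 tcp [ 0.637  -0.2042  0.0626] F [-0.6  0.1 -0.4] gap 0.202 j [-0.33  0.76  0.82  1.69 -0.64  0.99  0.74]
board mm [ 70.4 -28.2] z 62.6 x [-0. -0. -1.] z [ 1.     0.021 -0.003]
row [0.452, 0.006, -0.007] [1.49, -0.04, 0.02] dist 23mm ang 7
row [0.692, 0.007, -0.006] [1.49, -0.04, 0.02] dist 35mm ang 7
```

>>> carry_out(rows=[[0.1,0,0,1.5,0,0,-0.6],[0.45,0,0,1.5,0,0,-0.6],[0.68,0,0,1.5,0,0,-0.6],[0.7,0,0,1.5,0,0,-0.6]])

```text
time: 12.25
tcp_pos: [0.6362, -0.204, 0.0263]
tcp_rot: [0.038, 0.708, -0.039, 0.704]
force: [0.1, -0.3, 0.3]
finger_gap: 0.201
```

```bash
python3 -c "
from mv import *
s,p,M=st(); T=rot(DN,EX)
rows([(bw(70,-58,28),T),(bw(70,-60,28),T)])
snap('scene','s3');crop('s3',210,160,400,310,4.2,'e')
"
```

```text
t 12.25 tcp [ 0.6362 -0.204   0.0263] F [ 0.1 -0.3  0.3] gap 0.201 j [-0.33  0.82  0.81  1.7  -0.7   0.95  0.65]
board mm [ 69.7 -28.1] z 26.3 x [-0. -0. -1.] z [ 0.994 -0.108 -0.005]
row [-0.033, -0.598, 0.007] [-0.0, -0.06, 0.01] dist 30mm ang 0
row [-0.033, -0.638, 0.007] [-0.0, -0.06, 0.01] dist 32mm ang 0
```

View pics/e.png

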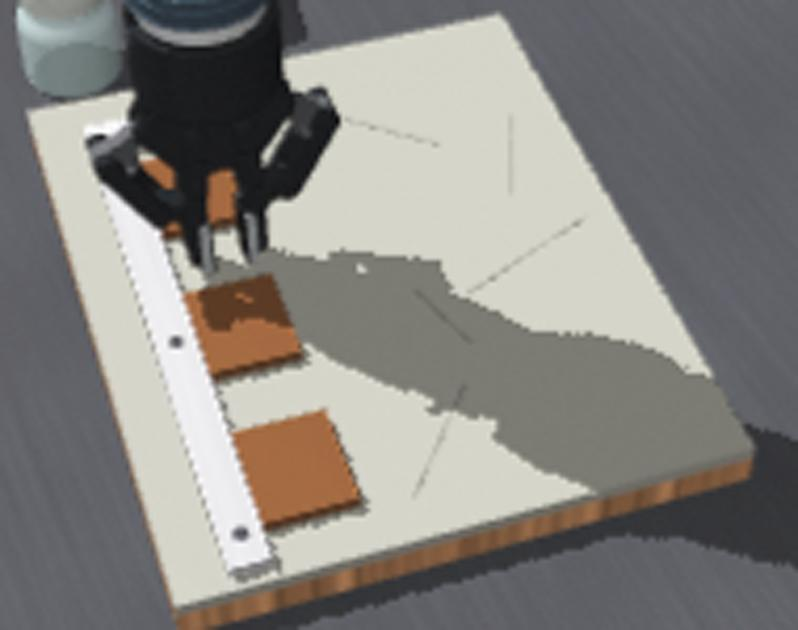

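All three blanks lie against the guide and the fingers stand between the first two. I push the first towards the end stop.

>>> carry_out(rows=[[-0.03,-0.2,0,0,0,0,-0.6],[-0.03,-0.4,0,0,0,0,-0.6],[-0.03,-0.53,0,0,0,0,-0.6],[-0.03,-0.6,0,0,0,0,-0.6],[-0.03,-0.62,0,0,0,0,-0.6]])

```text
time: 12.92
tcp_pos: [0.633, -0.2352, 0.0283]
tcp_rot: [0.038, 0.708, -0.039, 0.704]
force: [-0.0, 0.7, 0.3]
finger_gap: 0.199
```

>>> carry_out(rows=[[0,-0.04,0,0,0,0,-0.6],[0,-0.07,0,0,0,0,-0.6]])

```text
time: 13.18
tcp_pos: [0.633, -0.2354, 0.0282]
tcp_rot: [0.039, 0.708, -0.036, 0.704]
force: [-1.9, 6.8, 3.5]
finger_gap: 0.197
```

```bash
python3 -c "
from mv import *
s,p,M=st(); T=rot(DN,EX)
rows([(bw(70,77,60),T),(bw(70,77,28),T)])
"
```

```text
t 13.18 tcp [ 0.633  -0.2354  0.0282] F [-1.9  6.8  3.5] gap 0.197 j [-0.27  0.82  0.81  1.68 -0.71  0.96  0.69]
board mm [ 69.9 -59.7] z 28.2 x [-0.01  0.   -1.  ] z [ 0.994 -0.107 -0.006]
row [-0.625, 2.737, 0.001] [0.01, -0.07, -0.05] dist 140mm ang 0
row [0.015, 2.734, 0.005] [0.01, -0.07, -0.05] dist 137mm ang 0
```

>>> carry_out(rows=[[0,0.2,0,0,0,0,-0.6],[-0.62,0.4,0,0,0,0,-0.6],[-0.62,1.4,0,0,0,0,-0.6],[-0.62,2.3,0,0,0,0,-0.6],[-0.62,2.74,0,0,0,0,-0.6],[-0.62,2.74,0,0,0,0,-0.6],[-0.3,2.74,0,0,0,0,-0.6],[0.0,2.74,0,0,0,0,-0.6],[0.0,2.74,0,0,0,0,-0.6]])

```text
time: 14.3
tcp_pos: [0.6461, -0.1013, 0.027]
tcp_rot: [0.04, 0.709, -0.038, 0.703]
force: [-1.0, -0.4, -0.3]
finger_gap: 0.201
```

```bash
python3 -c "
from mv import *
s,p,M=st(); T=rot(DN,EX)
rows([(bw(70,0,28),T),])
snap('scene','s3');crop('s3',210,160,400,310,4.2,'e')
"
```

```text
t 14.30 tcp [ 0.6461 -0.1013  0.027 ] F [-1.  -0.4 -0.3] gap 0.201 j [-0.49  0.8   0.81  1.73 -0.7   0.94  0.5 ]
board mm [68.4 75. ] z 27.0 x [-0.01  0.   -1.  ] z [ 0.994 -0.11  -0.009]
row [-0.024, -1.5, 0.035] [-0.03, -0.1, -0.03] dist 75mm ang 1
```

View pics/e.png

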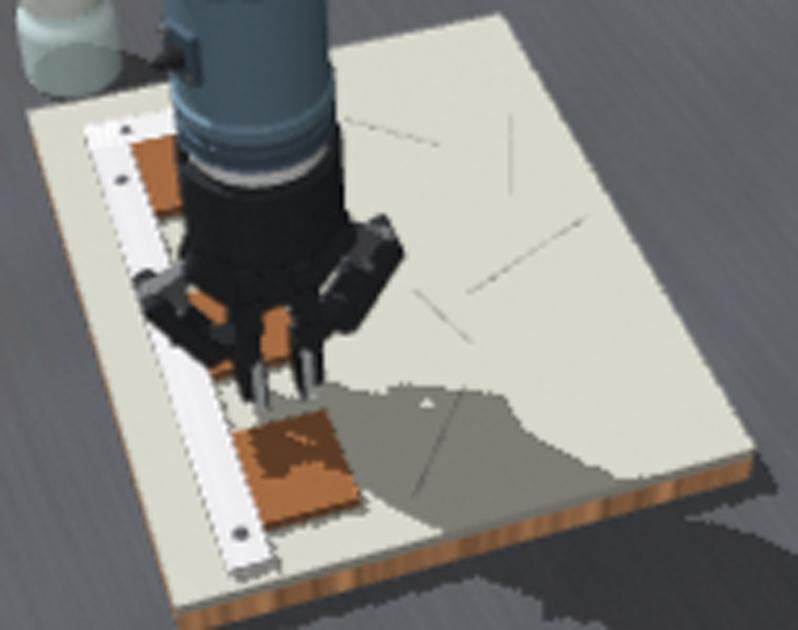

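>>> carry_out(rows=[[-0.02,-0.25,0.03,0,-0.1,0,-0.6],[-0.02,-0.5,0.03,0,-0.1,0,-0.6],[-0.02,-0.75,0.03,0,-0.1,0,-0.6],[-0.02,-1.0,0.03,0,-0.1,0,-0.6],[-0.02,-1.2,0.03,0,-0.1,0,-0.6],[-0.02,-1.35,0.03,0,-0.1,0,-0.6],[-0.02,-1.44,0.03,0,-0.1,0,-0.6],[-0.02,-1.48,0.03,0,-0.1,0,-0.6]])

```text
time: 15.35
tcp_pos: [0.6399, -0.1746, 0.0283]
tcp_rot: [0.04, 0.706, -0.038, 0.706]
force: [0.1, -0.4, 0.2]
finger_gap: 0.198
```

>>> carry_out(rows=[[0,-0.04,0,0,0,0,-0.6],[0,-0.07,0,0,0,0,-0.6]])

```text
time: 15.6
tcp_pos: [0.6398, -0.1758, 0.0282]
tcp_rot: [0.041, 0.706, -0.036, 0.706]
force: [-1.1, 3.2, 2.4]
finger_gap: 0.197
```

```bash
python3 -c "
from mv import *
s,p,M=st(); T=rot(DN,EX)
rows([(bw(70,180,60),T),(bw(70,180,28),T)])
snap('scene','s3');crop('s3',210,160,400,310,4.2,'e')
"
```

```text
t 15.60 tcp [ 0.6398 -0.1758  0.0282] F [-1.1  3.2  2.4] gap 0.197 j [-0.37  0.8   0.81  1.71 -0.71  0.94  0.62]
board mm [70.2  0.3] z 28.2 x [ 0.    0.01 -1.  ] z [ 0.994 -0.108 -0.   ]
row [-0.613, 3.598, -0.004] [-0.0, -0.0, -0.08] dist 182mm ang 0
row [0.027, 3.593, -0.004] [-0.0, -0.0, -0.08] dist 180mm ang 0
```

View pics/e.png

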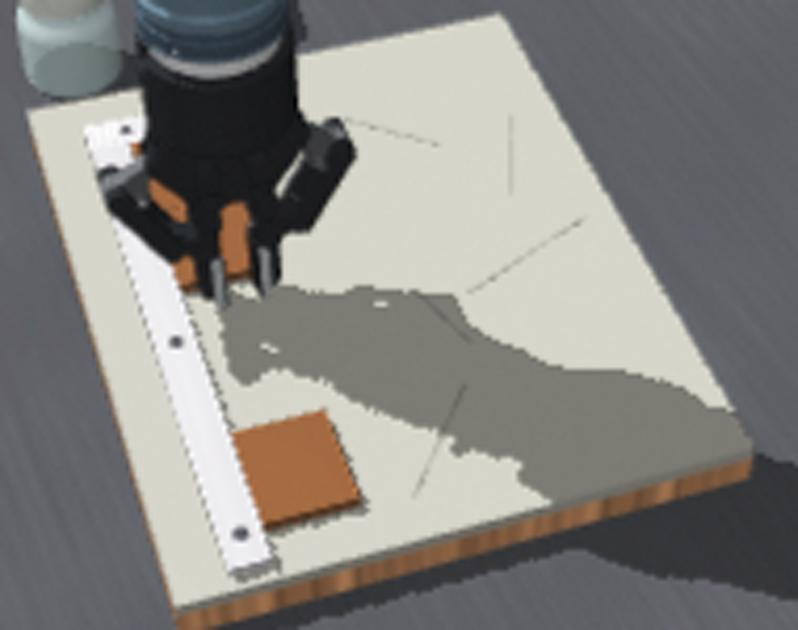

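>>> carry_out(rows=[[0,0.2,0,0,0,0,-0.6],[-0.62,0.5,0,0,0,0,-0.6],[-0.62,1.5,0,0,0,0,-0.6],[-0.62,2.5,0,0,0,0,-0.6],[-0.62,3.3,0,0,0,0,-0.6],[-0.62,3.6,0,0,0,0,-0.6],[-0.62,3.6,0,0,0,0,-0.6],[-0.3,3.6,0,0,0,0,-0.6],[0.0,3.6,0,0,0,0,-0.6],[0.0,3.6,0,0,0,0,-0.6]])

```text
time: 16.9
tcp_pos: [0.657, 0.0016, 0.0269]
tcp_rot: [0.041, 0.708, -0.037, 0.704]
force: [-0.9, 1.2, 0.3]
finger_gap: 0.2
```

```bash
python3 -c "
from mv import *
s,p,M=st(); T=rot(DN,EX)
rows([(bw(70,60.3,28),T),])
"
```

```text
t 16.90 tcp [0.657  0.0016 0.0269] F [-0.9  1.2  0.3] gap 0.2 j [-0.65  0.8   0.81  1.73 -0.71  0.94  0.35]
board mm [ 68.1 178.5] z 26.9 x [-0.    0.01 -1.  ] z [ 0.994 -0.111 -0.005]
row [-0.036, -2.364, 0.044] [-0.03, -0.06, -0.06] dist 118mm ang 0
```

>>> carry_out(rows=[[-0.03,-0.25,0.04,0,0,0,-0.6],[-0.03,-0.5,0.04,0,0,0,-0.6],[-0.03,-0.75,0.04,0,0,0,-0.6],[-0.03,-1.0,0.04,0,0,0,-0.6],[-0.03,-1.25,0.04,0,0,0,-0.6],[-0.03,-1.5,0.04,0,0,0,-0.6],[-0.03,-1.75,0.04,0,0,0,-0.6],[-0.03,-2.0,0.04,0,0,0,-0.6],[-0.03,-2.2,0.04,0,0,0,-0.6],[-0.03,-2.32,0.04,0,0,0,-0.6]])

```text
time: 18.15
tcp_pos: [0.6459, -0.115, 0.0277]
tcp_rot: [0.041, 0.708, -0.038, 0.704]
force: [-0.0, 0.4, 1.3]
finger_gap: 0.201
```

>>> carry_out(rows=[[0,-0.06,0,0,0,0,-0.6],[0,-0.1,0,0,0,0,-0.6],[0,-0.12,0,0,0,0,-0.6]])

```text
time: 18.52
tcp_pos: [0.6457, -0.116, 0.0276]
tcp_rot: [0.043, 0.708, -0.034, 0.704]
force: [-1.1, 6.9, 4.7]
finger_gap: 0.2
```

```bash
python3 -c "
from mv import *
s,p,M=st(); T=rot(DN,EX)
rows([(bw(70,60.3,28),T)])
snap('scene','s3');crop('s3',210,160,400,310,4.2,'e')
"
```

```text
t 18.52 tcp [ 0.6457 -0.116   0.0276] F [-1.1  6.9  4.7] gap 0.2 j [-0.46  0.8   0.81  1.73 -0.71  0.94  0.53]
board mm [69.6 60.3] z 27.6 x [-0.01  0.01 -1.  ] z [ 0.994 -0.108 -0.007]
row [-0.008, -0.001, 0.008] [-0.0, -0.08, -0.14] dist 1mm ang 1
```

View pics/e.png

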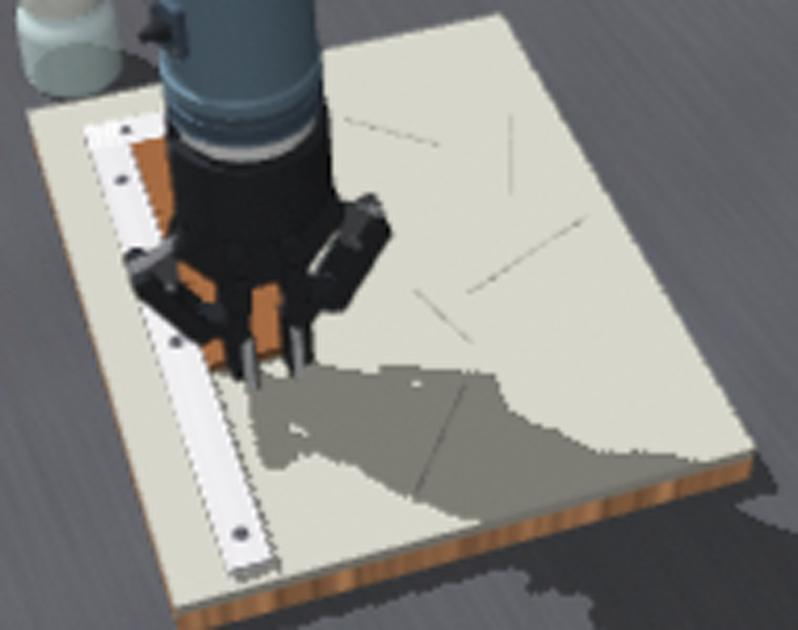

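The row is closed up: contact at y = -59.7, 0.3 and 60.3, exactly 60 mm apart. I retreat, check the row, and log states so I can plan the tilted grasp.

>>> carry_out(rows=[[0,0.15,0,0,0,0,-0.6],[-0.6,0.4,0,0,0,0,-0.3],[-1.6,1.0,-0.3,0,0,0,0],[-2.8,2.0,-0.8,0,0,0,0],[-4.0,2.8,-1.6,0,0,0,0],[-4.6,3.5,-2.4,0,0,0,0],[-4.6,4.2,-3.0,0,0,0,0]])

```text
time: 19.45
tcp_pos: [0.5307, 0.0935, 0.2587]
tcp_rot: [0.044, 0.707, -0.035, 0.705]
force: [0.2, 2.1, 0.9]
finger_gap: 0.499
```

```bash
python3 -c "
from mv import *
rows([])
s=bot.observe();print(repr(s['joint_positions']),repr(s['tcp_pos']),repr(s['tcp_rot']))
snap('scene','s4');crop('s4',210,160,400,310,4.2,'e');snap('top','t4');crop('t4',290,155,460,300,4.6,'f')
"
```

```text
t 19.45 tcp [0.5307 0.0935 0.2587] F [0.2 2.1 0.9] gap 0.499 j [-1.26  0.28  1.19  1.87 -0.3   1.18 -0.07]
board mm [-67.4 256.2] z 258.7 x [-0.    0.01 -1.  ] z [ 0.994 -0.111 -0.002]
array([-1.25814578,  0.28234787,  1.1919924 ,  1.87425041, -0.29767449,
        1.17662246, -0.07427507]) array([0.53071333, 0.09351143, 0.25874801]) array([ 0.04367269,  0.70657561, -0.03498905,  0.70542141])
```

View pics/e.png

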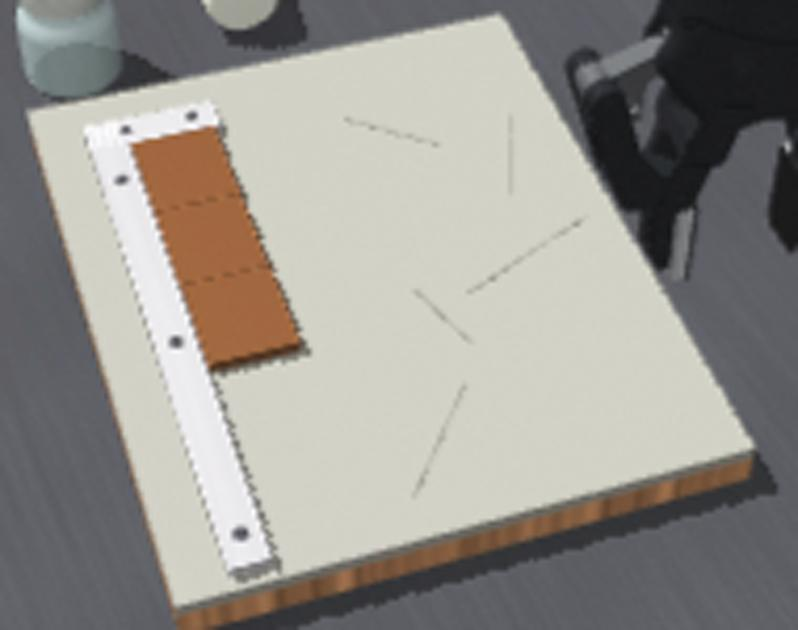

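View pics/f.png

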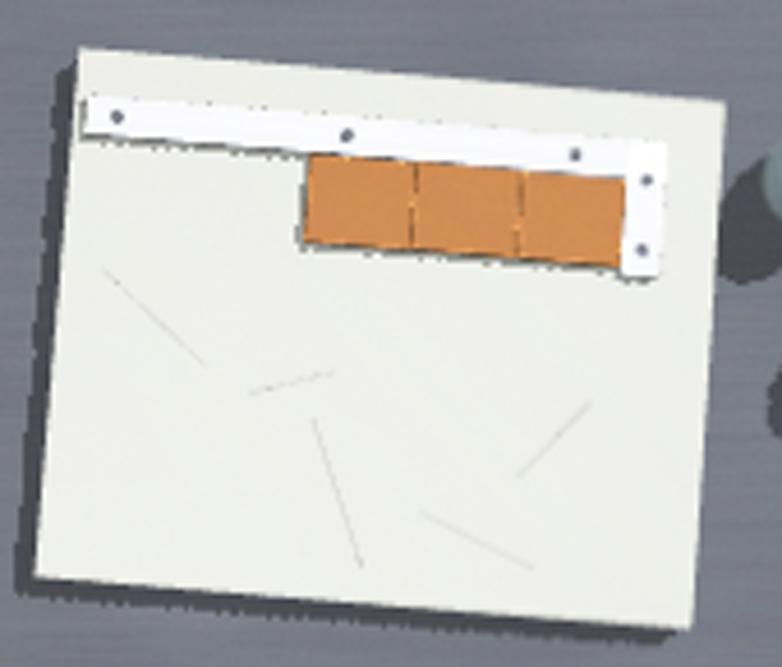

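The row is perfect: three blanks snug at crop (305–625, 155–265), with no gaps. Next I fit a kinematic model from the logged poses to choose a feasible grasp tilt.

```bash
cat > kin.py <<'E'
from mv import *
from scipy.optimize import least_squares
D=[ # j, tcp, x, z
([-1.44683,.38380,.04384,1.59939,-.01791,1.16121,-.04991],[.1428,.6333,.23],[-.0004,-.0024,-1],[.22,.976,-.002]),
([-.83,.05,.37,2.08,-.02,1.02,1.01],[.4288,.172,.2006],[0,0,-1],[.107,.994,-.002]),
([-.45,.4,.5,2.14,-.29,.68,1.7],[.484,-.0341,.0377],[-.01,0,-1],[.107,.994,-.004]),
([-.35,.6,.46,1.84,-.36,.79,1.75],[.6091,-.0469,.0278],[0,0,-1],[.107,.994,-.001]),
([-.26,.43,.5,2.13,-.33,.66,1.93],[.4738,-.1286,.0272],[0,0,-1],[.105,.994,-.001]),
([-.04,.47,.5,2.06,-.35,.69,2.17],[.4613,-.2376,.0268],[0,0,-1],[.103,.995,.002]),
([-.02,.68,.48,1.72,-.39,.85,2.1],[.6012,-.255,.0273],[-.01,0,-1],[.103,.995,.004]),
([-.33,.76,.82,1.69,-.64,.99,.74],[.637,-.2042,.0626],[0,0,-1],[1,.021,-.003]),
([-.27,.82,.81,1.68,-.71,.96,.69],[.633,-.2354,.0282],[-.01,0,-1],[.994,-.107,-.006]),
([-.49,.8,.81,1.73,-.7,.94,.5],[.6461,-.1013,.027],[-.01,0,-1],[.994,-.11,-.009]),
([-.65,.8,.81,1.73,-.71,.94,.35],[.657,.0016,.0269],[0,.01,-1],[.994,-.111,-.005]),
([-1.25815,.28235,1.19199,1.87425,-.29767,1.17662,-.07428],[.53071,.09351,.25875],[-.0,.01,-1],[.994,-.111,-.002])]
import itertools
AX=['z','y','z','y','z','y','z']
def fk(prm,sg,q):
    off=prm[:18].reshape(6,3); t0=prm[18:21]; roll=prm[21]; base=prm[22]
    M=np.eye(3);p=np.array([0,0,base])
    for i in range(7):
        ax=np.array([0,0,1.]) if AX[i]=='z' else np.array([0,1.,0])
        M=M@R.from_rotvec(ax*sg[i]*q[i]).as_matrix()
        p=p+M@(off[i] if i<6 else t0)
    M=M@R.from_euler('z',roll).as_matrix()@np.array([[0,0,1.],[0,1,0],[-1,0,0]]).T.T  # placeholder
    return p,M
def fk2(prm,sg,q):
    p,_=fk(prm,sg,q)
    M=np.eye(3)
    for i in range(7):
        ax=np.array([0,0,1.]) if AX[i]=='z' else np.array([0,1.,0])
        M=M@R.from_rotvec(ax*sg[i]*q[i]).as_matrix()
    r=prm[21]; zt=np.array([np.cos(r),np.sin(r),0]); xt=np.array([0,0,1.])
    return p,M@np.c_[xt,np.cross(zt,xt),zt]
def res(prm,sg):
    o=[]
    for q,p,x,z in D:
        P,M=fk2(prm,sg,q); o+=list((P-p)/.004)+list((M[:,0]-x)/.008)+list((M[:,2]-z)/.008)
    return np.r_[o,(prm[:21]-p0[:21])/.5]
p0=np.zeros(23);p0[[5,11,17]]=0; p0[3+2]=.4;p0[9+2]=.35;p0[20]=.25;p0[22]=.34
if __name__=='__main__':
    best=[]
    for sg in itertools.product([-1,1],[1],[-1,1],[1],[-1,1],[1],[-1,1]):
        for r0 in(0,1.57,3.14,4.71):
            x=p0.copy();x[21]=r0
            f=least_squares(res,x,args=(sg,)); best.append((f.cost,sg,f.x))
    best.sort(key=lambda a:a[0])
    for b in best[:3]: print(b[0],b[1],b[2].round(3).tolist())
    c,sg,x=best[0]; np.savez('kin.npz',sg=np.array(sg),x=x)
    for q,p,xx,z in D:
        P,M=fk2(x,sg,q); print((P-p).round(4),(M[:,0]-xx).round(3),(M[:,2]-z).round(3))
E
python3 kin.py
```

```text
12.954607515580292 (-1, 1, -1, 1, -1, 1, -1) [-0.003, -0.011, 0.0, 0.007, -0.011, 0.443, -0.005, -0.01, 0.043, -0.006, -0.01, 0.426, -0.001, -0.001, 0.076, -0.004, -0.001, -0.104, -0.002, 0.002, 0.146, 3.14, 0.016]
12.95460751558037 (-1, 1, -1, 1, -1, 1, -1) [-0.003, -0.011, 0.0, 0.007, -0.011, 0.443, -0.005, -0.01, 0.043, -0.006, -0.01, 0.426, -0.001, -0.001, 0.076, -0.004, -0.001, -0.104, -0.002, 0.002, 0.146, 3.14, 0.016]
12.954607515580395 (-1, 1, -1, 1, -1, 1, -1) [-0.003, -0.011, 0.0, 0.007, -0.011, 0.443, -0.005, -0.01, 0.043, -0.006, -0.01, 0.426, -0.001, -0.001, 0.076, -0.004, -0.001, -0.104, -0.002, 0.002, 0.146, 3.14, 0.016]
[0.0005 0.0001 0.0003] [-0.  0.  0.] [-0.002 -0.    -0.   ]
[-0.0009  0.0015  0.0007] [-0.004 -0.003  0.   ] [ 0.002  0.    -0.002]
[-0.     -0.0018 -0.0019] [-0.003 -0.007  0.   ] [ 0.008 -0.001 -0.004]
[-0.0026 -0.0027  0.0016] [-0.005 -0.     0.   ] [ 0.01  -0.001  0.   ]
[ 0.0002  0.0018 -0.0012] [-0.004 -0.     0.   ] [-0.     0.001  0.   ]
[0.0027 0.0029 0.0025] [ 0.003 -0.     0.   ] [-0.017  0.001 -0.002]
[-0.0002 -0.002  -0.0001] [-0.002 -0.001  0.   ] [-0.001 -0.    -0.006]
[-0.0016 -0.0003 -0.0003] [-0.009 -0.002  0.   ] [-0.    -0.002 -0.006]
[-0.001  -0.0011  0.0022] [0.012 0.005 0.   ] [-0.001 -0.011  0.007]
[ 0.003   0.0001 -0.0015] [-0.002  0.003  0.   ] [ 0.     0.002 -0.003]
[ 0.0004  0.002  -0.0014] [-0.009 -0.002  0.   ] [ 0.001  0.007 -0.004]
[-0.0006 -0.001  -0.0008] [-0.001  0.002  0.   ] [ 0.     0.002 -0.   ]
```

```bash
cat > gr.py <<'E'
from mv import *
RY=np.radians(26); rx=np.array([np.cos(RY),np.sin(RY),0]); ry=np.array([-np.sin(RY),np.cos(RY),0]); up=np.array([0,0,1.])
A=(-rx+up)/np.sqrt(2)
Ttop=np.array([.5436,.2165,.1340]); G=Ttop-.028*A
def tool(phi,s=-1):
    al=np.radians(45-phi)   # forward lean from vertical
    return rot(np.sin(al)*rx-np.cos(al)*up, s*ry)
E
python3 -c "
from gr import *
print(G)
for phi in(30,): 
    T=tool(phi); rows([(G+T[:,0]*(.019-.12),T),(G+T[:,0]*.019,T)])
"
```

```text
[0.56139521 0.22517931 0.11420101]
t 19.55 tcp [0.5273 0.1053 0.2573] F [0.7 1.  0.8] gap 0.499 j [-1.27  0.28  1.18  1.88 -0.3   1.18 -0.07]
board mm [-72.  267.6] z 257.3 x [-0.01  0.02 -1.  ] z [ 0.996 -0.09  -0.008]
row [0.95, 2.162, 0.023] [11.66, -1.73, 2.59] dist 118mm ang 60
row [3.269, 2.441, 0.573] [11.66, -1.73, 2.59] dist 206mm ang 60
```

>>> carry_out(rows=[[0.1,0.3,0,2.0,-0.3,0.4,0],[0.2,0.6,0,4.0,-0.6,0.9,0],[0.3,0.9,0,6.0,-0.9,1.3,0],[0.5,1.3,0,8.0,-1.2,1.8,0],[0.7,1.7,0,10.0,-1.5,2.2,0],[0.85,2.0,0,11.66,-1.73,2.6,0],[0.95,2.16,0,11.66,-1.73,2.6,0],[0.95,2.16,0,11.66,-1.73,2.6,0]])

```text
time: 20.55
tcp_pos: [0.5368, 0.2139, 0.2115]
tcp_rot: [0.449, 0.546, -0.292, 0.644]
force: [0.4, -0.6, 0.6]
finger_gap: 0.5
```

```bash
cat > log.py <<'E'
from gr import *
import json
def log():
    s,p,M=st(); open('log.jsonl','a').write(json.dumps([list(map(float,s['joint_positions'])),p.tolist(),M[:,0].tolist(),M[:,2].tolist()])+'\n')
E
python3 -c "
from log import *
log()
T=tool(30); rows([(G+T[:,0]*(.019-.12),T),(G+T[:,0]*.019,T)])
"
sed -i 's/^import itertools/import itertools,json,os\nD+=[tuple(json.loads(l)) for l in open("log.jsonl")]/' kin.py; python3 kin.py | tail -15
```

```text
t 20.55 tcp [0.5368 0.2139 0.2115] F [ 0.4 -0.6  0.6] gap 0.5 j [-1.63  0.4   1.41  2.04 -0.6   0.85 -1.04]
board mm [-74.3 376.5] z 211.5 x [ 0.23  0.11 -0.97] z [ 0.441 -0.897  0.001]
row [-0.0, 0.019, 0.012] [0.04, 0.0, -0.0] dist 1mm ang 0
row [2.4, 0.019, 0.012] [0.04, 0.0, -0.0] dist 120mm ang 0
14.26983285271936 (-1, 1, -1, 1, -1, 1, -1) [-0.002, -0.011, 0.0, 0.003, -0.011, 0.444, -0.003, -0.01, 0.044, -0.005, -0.01, 0.426, -0.001, -0.001, 0.076, -0.003, -0.001, 0.037, -0.002, 0.001, 0.287, 3.14, 0.295]
14.269832852719707 (-1, 1, -1, 1, -1, 1, -1) [-0.002, -0.011, -0.0, 0.003, -0.011, 0.444, -0.003, -0.01, 0.044, -0.005, -0.01, 0.426, -0.001, -0.001, 0.076, -0.003, -0.001, 0.037, -0.002, 0.001, 0.287, 3.14, 0.295]
[0.0009 0.0001 0.0002] [-0.  0.  0.] [-0.002 -0.    -0.   ]
[-0.0011  0.0008  0.0006] [-0.004 -0.003  0.   ] [ 0.002  0.    -0.002]
[-0.002  -0.0032 -0.0019] [-0.003 -0.007  0.   ] [ 0.008 -0.001 -0.004]
[-0.0019 -0.0021  0.0015] [-0.005 -0.     0.   ] [ 0.01  -0.001  0.   ]
[ 0.0007  0.0022 -0.0012] [-0.004 -0.     0.   ] [-0.  0.  0.]
[0.0055 0.0032 0.0025] [ 0.003 -0.     0.   ] [-0.017  0.001 -0.002]
[-0.0012 -0.002  -0.0003] [-0.002 -0.001  0.   ] [-0.001 -0.    -0.006]
[-0.0024 -0.0021 -0.0002] [-0.009 -0.002  0.   ] [-0.    -0.002 -0.006]
[ 0.0012 -0.001   0.0023] [0.012 0.005 0.   ] [-0.001 -0.011  0.007]
[ 0.0013  0.     -0.0015] [-0.002  0.003  0.   ] [ 0.     0.002 -0.003]
[-0.0005  0.0036 -0.0014] [-0.009 -0.002  0.   ] [ 0.001  0.007 -0.004]
[ 0.0002  0.0009 -0.0005] [-0.001  0.002  0.   ] [ 0.     0.002 -0.   ]
[ 0.0002 -0.0016 -0.0002] [0. 0. 0.] [0.002 0.001 0.   ]
```

```bash
cat > ik.py <<'E'
from kin import fk2
from log import *
from scipy.optimize import least_squares
k=np.load('kin.npz');X=k['x'];SG=k['sg']
LO=np.array([-2.61,-.41,-1.48,0,-1.57,.05,-2.85]);HI=np.array([2.61,2.15,1.57,2.5,4.71,1.97,2.85])
def ik(P,M,q0,w=.02):
    def f(q):
        p,m=fk2(X,SG,q); return np.r_[(p-P)/.01,R.from_matrix(m.T@M).as_rotvec()/.02,w*(q-q0)]
    r=least_squares(f,np.clip(q0,LO+.01,HI-.01),bounds=(LO,HI)); v=r.fun[:6]
    return r.x,np.abs(v[:3]).max()*10,np.degrees(np.abs(v[3:]).max()*.02)
E
cat > plan.py <<'E'
from ik import *
q=np.array(bot.observe()['joint_positions'])
mid=bw(75,-40,33+40)
for phi in(0,10,20,30,40):
    T=tool(phi); g,e1,a1=ik(G+T[:,0]*.019,T,q); out=G+A*.09
    o,e2,a2=ik(out+T[:,0]*.019,T,g)
    print('phi',phi,'grasp',g.round(2),'%.1f %.1f'%(e1,a1),'out',o.round(2),'%.1f %.1f'%(e2,a2))
    # upright: rotate tool so A->up
    Rm=R.from_rotvec(np.cross(A,up)/np.linalg.norm(np.cross(A,up))*np.pi/4).as_matrix()
    for az in range(-180,180,30):
        U=R.from_euler('z',az,degrees=True).as_matrix()@Rm@T
        Gf=mid+up*.102; f,e,a=ik(Gf+U[:,0]*.019,U,o)
        if e<3 and a<2: print('   az',az,f.round(2),'%.1f %.1f'%(e,a),'dq',np.abs(f-o).max().round(2))
E
python3 plan.py
```

```text
phi 0 grasp [-0.59  0.2   0.15  2.25 -1.57  0.05 -0.01] 38.0 5.7 out [ 1.08 -0.   -1.48  2.39 -1.57  0.05  0.04] 22.5 1.6
   az -180 [ 0.77  0.61 -0.71  1.56  0.43  1.13  1.99] 0.0 0.0 dq 2.0
   az -150 [-0.51  0.89  1.25  1.62 -0.88  1.29 -2.85] 0.0 0.0 dq 2.89
   az -120 [ 0.08  0.51  0.25  1.6  -0.14  1.05 -2.85] 0.0 0.0 dq 2.89
   az -90 [ 0.3   0.5  -0.06  1.59  0.03  1.05 -2.46] 0.0 0.0 dq 2.49
   az -60 [ 0.37  0.51 -0.15  1.59  0.08  1.06 -1.97] 0.0 0.0 dq 2.01
   az -30 [ 0.43  0.51 -0.23  1.59  0.13  1.06 -1.48] 0.0 0.0 dq 1.7
   az 0 [ 0.49  0.52 -0.3   1.58  0.17  1.07 -0.98] 0.0 0.0 dq 1.74
   az 30 [ 0.54  0.53 -0.38  1.58  0.21  1.07 -0.49] 0.0 0.0 dq 1.78
   az 60 [ 0.59  0.54 -0.45  1.58  0.25  1.08  0.01] 0.0 0.0 dq 1.82
   az 90 [ 0.64  0.56 -0.51  1.57  0.3   1.09  0.51] 0.0 0.0 dq 1.87
   az 120 [ 0.69  0.57 -0.58  1.56  0.34  1.11  1.  ] 0.0 0.0 dq 1.91
   az 150 [ 0.73  0.59 -0.65  1.56  0.38  1.12  1.49] 0.0 0.0 dq 1.95
phi 10 grasp [-0.96  0.3   0.56  2.26 -1.57  0.14 -0.07] 0.0 0.0 out [-1.03  0.    0.58  2.38 -0.04  0.15 -1.52] 0.0 0.0
   az -180 [ 0.35  0.
[... 2640 characters left out ...]
1.44
   az -120 [-0.08  0.97  1.02  1.44 -1.23  1.81 -2.13] 0.0 0.0 dq 1.43
   az -90 [-0.03  1.06  0.97  1.19 -1.01  1.97 -1.81] 0.0 0.0 dq 1.47
   az -60 [ 0.01  1.04  0.72  1.02 -0.6   1.97 -1.53] 0.0 0.0 dq 1.51
   az -30 [-0.22  1.18  1.08  1.03 -0.58  1.97 -0.95] 0.0 0.0 dq 1.28
   az 0 [-0.42  1.14  1.11  1.2  -0.38  1.71 -0.54] 0.0 0.0 dq 1.09
   az 30 [-0.62  1.03  1.12  1.45 -0.22  1.32 -0.21] 0.0 0.0 dq 0.88
   az 60 [-0.78  0.86  1.1   1.73 -0.06  0.89  0.08] 0.0 0.0 dq 1.07
   az 90 [-0.81  0.62  1.04  1.98  0.18  0.46  0.34] 0.0 0.0 dq 1.33
   az 120 [-0.51  0.35  0.75  2.12  0.45  0.13  0.68] 0.0 0.0 dq 1.67
   az 150 [ 0.97  0.37 -0.71  2.07  0.35  0.12  1.55] 0.0 0.0 dq 2.54
```

φ=30° (tool leaning 15° forward at the grasp and 30° at the end) is feasible throughout. I approach part-way and look.

>>> carry_out(rows=[[0.5,0.02,0.01,0,0,0,0],[1.0,0.02,0.01,0,0,0,0],[1.4,0.02,0.01,0,0,0,0],[1.4,0.02,0.01,0,0,0,0]])

```text
time: 21.05
tcp_pos: [0.5543, 0.2202, 0.1436]
tcp_rot: [0.448, 0.546, -0.293, 0.644]
force: [0.9, 0.1, -0.5]
finger_gap: 0.5
```

```bash
python3 -c "
from log import *
log()
T=tool(30); rows([(G+T[:,0]*.019,T)])
snap('scene','s5');crop('s5',310,270,510,450,3.3,'e');snap('top','t5');crop('t5',130,170,260,290,5,'f')
for c,o,sc in((load('s5'),(310,270),3.3),(load('t5'),(130,170),5)):
    s,p,M=st(); print(((proj(c,[p,p-.019*M[:,0],Ttop,G])-o)*sc).round(0).tolist())
"
```

```text
t 21.05 tcp [0.5543 0.2202 0.1436] F [ 0.9  0.1 -0.5] gap 0.5 j [-1.41  0.49  1.17  2.05 -0.73  0.75 -0.94]
board mm [-57.6 384.7] z 143.6 x [ 0.23  0.11 -0.97] z [ 0.441 -0.898  0.002]
row [0.992, 0.015, -0.027] [0.03, 0.01, 0.02] dist 50mm ang 0
[[301.0, 188.0], [313.0, 160.0], [313.0, 184.0], [285.0, 232.0]]
[[419.0, 318.0], [416.0, 325.0], [433.0, 344.0], [423.0, 311.0]]
```

View pics/e.png

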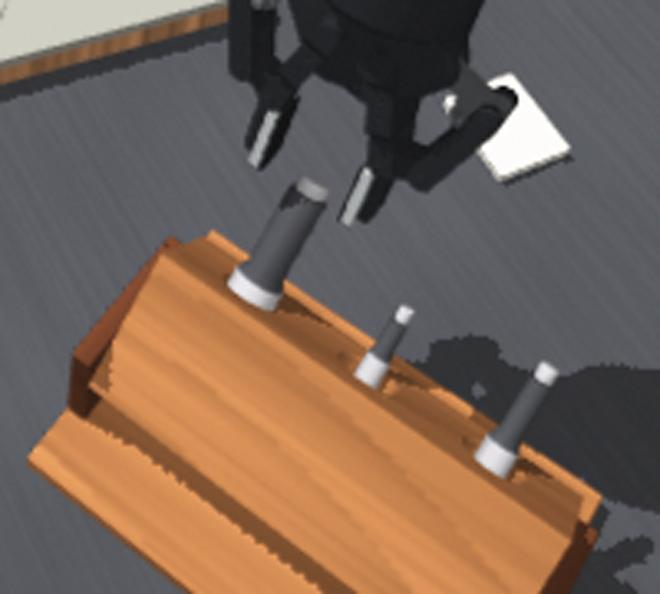

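View pics/f.png

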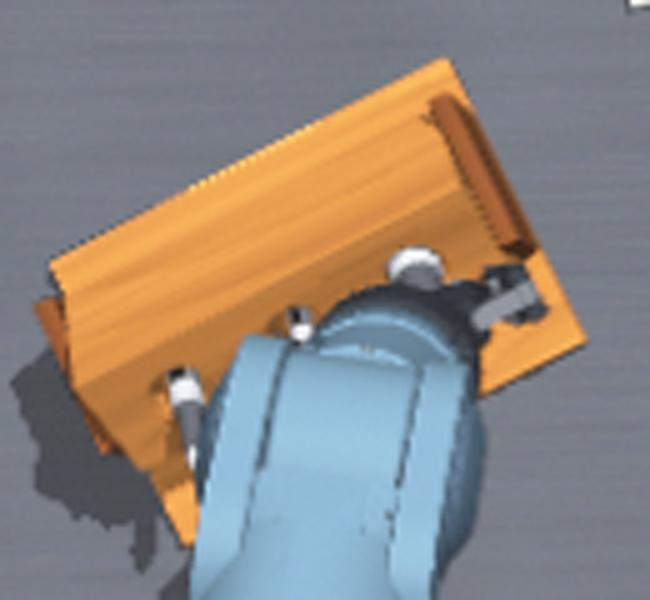

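```bash
python3 -c "
from log import *
t=load('top0')
def cr(p,x0,y0,sc): return (np.array(p,float)+.5)/sc+[x0,y0]-.5
m=G-.037*A  # mouth
for z in(.06,.09,.12):
    P=atz(t,cr([(530,250),(500,255),(435,100)],130,170,5),z); print(z,[(((p-m)@rx*1e3).round(),((p-m)@ry*1e3).round()) for p in P])
T=tool(30);p=G+.019*T[:,0]-m; print('tcp rel mouth',p@rx,p@ry,p[2])
"
```

```text
0.06 [(np.float64(-13.0), np.float64(-54.0)), (np.float64(-9.0), np.float64(-39.0)), (np.float64(78.0), np.float64(-45.0))]
0.09 [(np.float64(-19.0), np.float64(-57.0)), (np.float64(-14.0), np.float64(-43.0)), (np.float64(71.0), np.float64(-48.0))]
0.12 [(np.float64(-24.0), np.float64(-60.0)), (np.float64(-19.0), np.float64(-46.0)), (np.float64(64.0), np.float64(-51.0))]
tcp rel mouth -0.021245389046954378 2.0800357649089082e-17 0.0078103602044099635
```

```bash
python3 -c "
from log import *
T=tool(30); rows([(G+.005*A+T[:,0]*.019,T)])
"
```

```text
t 21.15 tcp [0.5552 0.2207 0.1452] F [-0.3 -0.9  0.4] gap 0.494 j [-1.41  0.49  1.18  2.05 -0.73  0.75 -0.94]
board mm [-56.7 385.3] z 145.2 x [ 0.23  0.11 -0.97] z [ 0.44  -0.898  0.002]
row [0.93, -0.066, -0.027] [0.03, 0.01, -0.02] dist 47mm ang 0
```

>>> carry_out(rows=[[0.05,-0.06,-0.03,0,0,0,-0.22],[0.3,-0.06,-0.03,0,0,0,-0.24],[0.55,-0.06,-0.03,0,0,0,-0.24],[0.8,-0.06,-0.03,0,0,0,-0.24],[0.93,-0.06,-0.03,0,0,0,-0.24],[0.93,-0.06,-0.03,0,0,0,-0.24]])

```text
time: 21.9
tcp_pos: [0.5626, 0.2257, 0.0987]
tcp_rot: [0.449, 0.546, -0.293, 0.644]
force: [-0.1, -0.4, -1.2]
finger_gap: 0.379
```

```bash
python3 -c "
from log import *
log()
T=tool(30); rows([(G+.005*A+T[:,0]*.019,T)])
snap('scene','s5');crop('s5',310,270,510,450,3.3,'e')
"
```

```text
t 21.90 tcp [0.5626 0.2257 0.0987] F [-0.1 -0.4 -1.2] gap 0.379 j [-1.31  0.55  1.05  2.05 -0.84  0.68 -0.87]
board mm [-49.9 391.1] z 98.7 x [ 0.23  0.11 -0.97] z [ 0.44  -0.898  0.002]
row [-0.014, 0.005, -0.001] [0.03, 0.02, -0.0] dist 1mm ang 0
```

View pics/e.png

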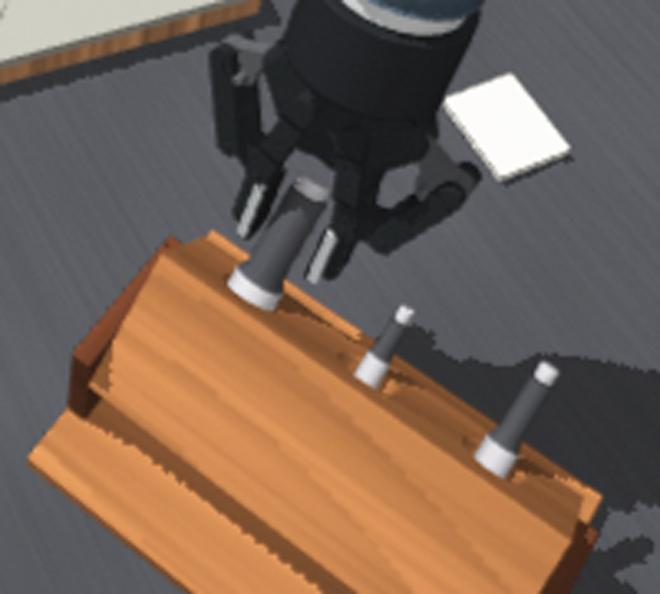

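The fingers straddle the shank at crop (285,230), clear of the small punch. I close them.

>>> carry_out(rows=[[0,0,0,0,0,0,-0.4],[0,0,0,0,0,0,-0.6],[0,0,0,0,0,0,-1],[0,0,0,0,0,0,-1],[0,0,0,0,0,0,-1]], squeeze=80)

```text
time: 22.58
tcp_pos: [0.5634, 0.2251, 0.0997]
tcp_rot: [0.449, 0.545, -0.293, 0.645]
force: [-1.8, -3.7, 5.8]
finger_gap: 0.207
```

```bash
python3 -c "
from log import *
s,p,M=st();T=tool(30); rows([(p+A*.02,M),(p+.06*A,M),(p+.1*A,M)])
"
```

```text
t 22.57 tcp [0.5634 0.2251 0.0997] F [-1.8 -3.7  5.8] gap 0.207 j [-1.31  0.55  1.05  2.05 -0.84  0.68 -0.87]
board mm [-49.1 390.6] z 99.7 x [ 0.24  0.11 -0.97] z [ 0.439 -0.898  0.002]
row [-0.347, -0.199, 0.0] [0.0, 0.0, 0.0] dist 20mm ang 0
row [-1.04, -0.598, 0.001] [0.0, 0.0, 0.0] dist 60mm ang 0
row [-1.734, -0.997, 0.002] [0.0, 0.0, 0.0] dist 100mm ang 0
```

>>> carry_out(rows=[[-0.17,-0.1,0,0,0,0,-1],[-0.35,-0.2,0,0,0,0,-1],[-0.55,-0.32,0,0,0,0,-1],[-0.8,-0.46,0,0,0,0,-1],[-1.05,-0.6,0,0,0,0,-1],[-1.3,-0.75,0,0,0,0,-1],[-1.55,-0.89,0,0,0,0,-1],[-1.75,-1.0,0,0,0,0,-1]])

```text
time: 23.58
tcp_pos: [0.4963, 0.1935, 0.1701]
tcp_rot: [0.449, 0.547, -0.294, 0.643]
force: [0.5, -0.2, -3.3]
finger_gap: 0.212
```

```bash
python3 -c "
from log import *
log()
rows([])
snap('scene','s6');crop('s6',310,230,530,430,3,'e')
"
```

```text
t 23.57 tcp [0.4963 0.1935 0.1701] F [ 0.5 -0.2 -3.3] gap 0.212 j [-1.7   0.35  1.44  2.17 -0.58  0.74 -1.02]
board mm [-112.4  352. ] z 170.1 x [ 0.23  0.11 -0.97] z [ 0.44  -0.898 -0.001]
```

View pics/e.png

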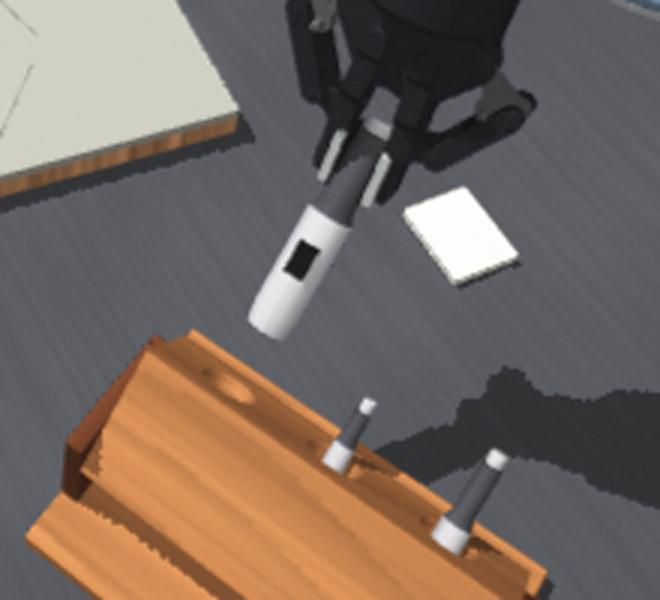

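The punch is out and held: the bore is empty and the load is about 3 N. I measure the middle blank and the in-hand punch axis, then plan the upright pose.

```bash
python3 kin.py | head -1; python3 -c "
from ik import *
import sys
def cr(p,x0,y0,sc): return (np.array(p,float)+.5)/sc+[x0,y0]-.5
t=load('t4');s4=load('s4')
P=atz(t,cr([(413,164),(522,174),(517,257),(411,247)],290,155,4.6),.033);print(P.mean(0),bw(75,-40,33))
P=atz(s4,cr([(157,211),(242,196),(273,265),(183,284)],210,160,4.2),.033);print(P.mean(0))
# in-hand: expected edge & top
s,p,M=st(); g=p-.019*M[:,0]
c=load('s6'); print(((proj(c,[g+.023*A,g-.107*A,g])-[310,230])*3).round(0).tolist())
Rm=R.from_rotvec(np.cross(A,up)/np.linalg.norm(np.cross(A,up))*np.pi/4).as_matrix()
q=np.array(s['joint_positions'])
mid=bw(75,-40,70)
for az in(0,30,45,60):
    U=R.from_euler('z',az,degrees=True).as_matrix()@Rm@M
    # punch axis in tool frame assumed A
    f1,e1,a1=ik(np.array([.52,.03,.27]),U,q); f2,e2,a2=ik(mid+up*.107+U[:,0]*.019,U,f1)
    print(az,f1.round(2),round(e1,1),f2.round(2),round(e2,1))
U=R.from_euler('z',30,degrees=True).as_matrix()@Rm@M
rows([(np.array([.52,.03,.27]),U),(mid+up*.107+U[:,0]*.019,U)])
"
```

```text
14.441655838413157 (-1, 1, -1, 1, -1, 1, -1) [-0.001, -0.011, -0.0, 0.002, -0.011, 0.444, -0.001, -0.01, 0.044, -0.005, -0.01, 0.426, 0.001, -0.001, 0.076, -0.001, -0.001, 0.035, -0.001, 0.001, 0.285, 3.14, 0.295]
[ 0.63907574 -0.21598527  0.033     ] [ 0.64024135 -0.21636599  0.033     ]
[ 0.63901491 -0.21434893  0.033     ]
[[378.0, 122.0], [261.0, 330.0], [357.0, 160.0]]
0 [-0.99  0.74  1.21  1.58 -0.35  1.71 -0.83] 0.0 [-0.42  1.02  1.06  1.31 -0.42  1.57 -0.54] 0.0
30 [-1.18  0.66  1.23  1.69 -0.17  1.51 -0.49] 0.0 [-0.57  0.91  1.05  1.5  -0.26  1.27 -0.17] 0.0
45 [-1.29  0.6   1.26  1.76 -0.08  1.38 -0.34] 0.0 [-0.63  0.83  1.04  1.6  -0.19  1.09  0.  ] 0.0
60 [-1.41  0.51  1.29  1.85  0.03  1.25 -0.21] 0.0 [-0.68  0.75  1.02  1.71 -0.12  0.92  0.18] 0.0
t 23.62 tcp [0.4961 0.1931 0.1704] F [-0.7 -0.9 -3.9] gap 0.21 j [-1.7   0.35  1.45  2.17 -0.58  0.74 -1.03]
board mm [-112.5  351.5] z 170.4 x [ 0.23  0.11 -0.97] z [ 0.439 -0.898 -0.001]
row [-2.186, -0.461, 3.138] [-6.09, -0.82, -8.8] dist 193mm ang 54
row [-0.121, -1.184, 8.718] [-6.09, -0.82, -8.8] dist 440mm ang 54
```

>>> carry_out(rows=[[-0.5,0,0.1,0,0,0,-1],[-1.0,0,0.4,-0.5,-0.1,-0.8,-1],[-1.5,-0.1,0.8,-1.5,-0.2,-2.2,-1],[-2.0,-0.2,1.3,-2.6,-0.35,-3.8,-1],[-2.2,-0.3,1.9,-3.7,-0.5,-5.4,-1],[-2.2,-0.4,2.5,-4.8,-0.65,-7.0,-1],[-2.2,-0.46,3.0,-5.7,-0.8,-8.2,-1],[-2.2,-0.46,3.14,-6.1,-0.82,-8.8,-1],[-2.2,-0.46,3.14,-6.1,-0.82,-8.8,-1]])

```text
time: 24.75
tcp_pos: [0.5194, 0.0306, 0.2692]
tcp_rot: [0.023, 0.708, -0.375, 0.598]
force: [-1.1, -0.6, -3.5]
finger_gap: 0.212
```

```bash
cat > fin.py <<'E'
from ik import *
log()
s,p,M=st()
# punch axis in tool frame from grasp orientation (tool(30)-measured): rotate A by recorded grasp M
Mg=R.from_quat([0.449,0.547,-0.294,0.643]).as_matrix(); aT=Mg.T@A; print('axis in tool',aT.round(3))
a=M@aT; print('punch axis now',a.round(3)); g=p-.019*M[:,0]; e=g-.107*a; print('edge',e.round(4))
E
python3 -c "
from fin import *
rows([])
c=snap('scene','s7');t=snap('top','t7'); print(proj(c,[e,g+.023*a]).round(0).tolist(),proj(t,[e,g+.023*a]).round(0).tolist())
"
```

```text
axis in tool [-0.864 -0.503 -0.001]
punch axis now [ 0.002 -0.     1.   ]
edge [0.5245 0.0386 0.1786]
t 24.75 tcp [0.5194 0.0306 0.2692] F [-1.1 -0.6 -3.5] gap 0.212 j [-1.12  0.58  1.1   1.68 -0.08  1.5  -0.59]
board mm [-71.8 192.5] z 269.2 x [-0.28 -0.42 -0.86] z [ 0.83  -0.558 -0.003]
[[364.0, 231.0], [371.0, 174.0]] [[290.0, 244.0], [286.0, 240.0]]
```

View pics/s7.png

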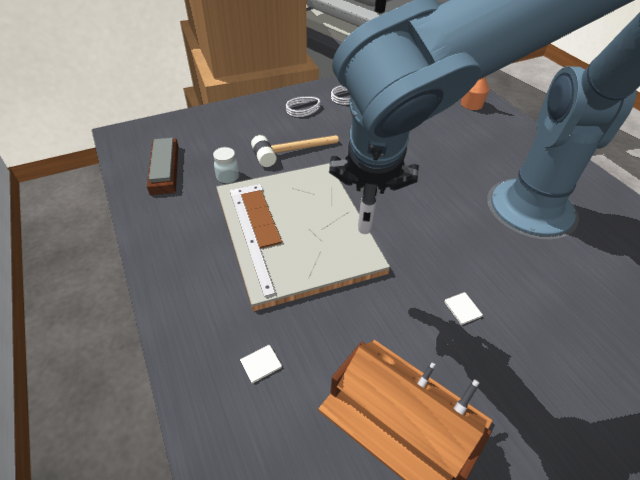

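The punch is upright at pixel (367,215) with its edge at about (365,231), as predicted, so it has not slipped. I now move it over the middle blank.

```bash
python3 -c "
from fin import *
E=np.array([.6395,-.2155,.070]); T=p+(E-e); T2=T+[0,0,.06]
rows([(T2,M),(T,M)])"
```

```text
axis in tool [-0.864 -0.503 -0.001]
punch axis now [ 0.001 -0.001  1.   ]
edge [0.5246 0.0383 0.1797]
t 24.85 tcp [0.5193 0.0303 0.2703] F [ 0.2 -0.4 -3.1] gap 0.214 j [-1.12  0.57  1.1   1.68 -0.08  1.5  -0.59]
board mm [-71.9 192.2] z 270.3 x [-0.28 -0.42 -0.86] z [ 0.829 -0.559 -0.003]
row [2.319, -2.037, 4.745] [0.0, 0.0, 0.0] dist 283mm ang 0
row [3.357, -1.435, 4.748] [0.0, 0.0, 0.0] dist 299mm ang 0
```

>>> carry_out(rows=[[0.23,-0.2,0.47,0,0,0,-1],[0.6,-0.5,1.2,0,0,0,-1],[1.0,-0.9,2.1,0,0,0,-1],[1.5,-1.3,3.0,0,0,0,-1],[1.9,-1.7,3.9,0,0,0,-1],[2.2,-1.95,4.5,0,0,0,-1],[2.3,-2.0,4.74,0,0,0,-1],[2.6,-1.85,4.74,0,0,0,-1],[3.0,-1.65,4.74,0,0,0,-1],[3.3,-1.45,4.74,0,0,0,-1]])

```text
time: 26.1
tcp_pos: [0.6336, -0.2199, 0.1605]
tcp_rot: [0.023, 0.709, -0.373, 0.598]
force: [-0.2, -0.2, -3.0]
finger_gap: 0.212
```

```bash
python3 -c "
from fin import *
E=np.array([.6395,-.2155,.070]); 
rows([(p+(E-e),M)])
c=snap('scene','s8');t=snap('top','t8'); print(proj(c,[e,g+.023*a]).round(0).tolist(),proj(t,[e,g+.023*a]).round(0).tolist()); crop('s8',190,100,380,250,4.2,'e')"
```

```text
axis in tool [-0.864 -0.503 -0.001]
punch axis now [ 0.003 -0.004  1.   ]
edge [ 0.6387 -0.2117  0.0699]
t 26.10 tcp [ 0.6336 -0.2199  0.1605] F [-0.2 -0.2 -3. ] gap 0.212 j [-0.54  0.85  0.95  1.5  -0.17  1.26 -0.25]
board mm [ 68.8 -44.2] z 160.5 x [-0.28 -0.41 -0.86] z [ 0.831 -0.557 -0.006]
row [0.026, -0.048, 0.057] [0.0, 0.0, 0.0] dist 4mm ang 0
[[260.0, 205.0], [255.0, 159.0]] [[391.0, 198.0], [399.0, 190.0]]
```

View pics/e.png

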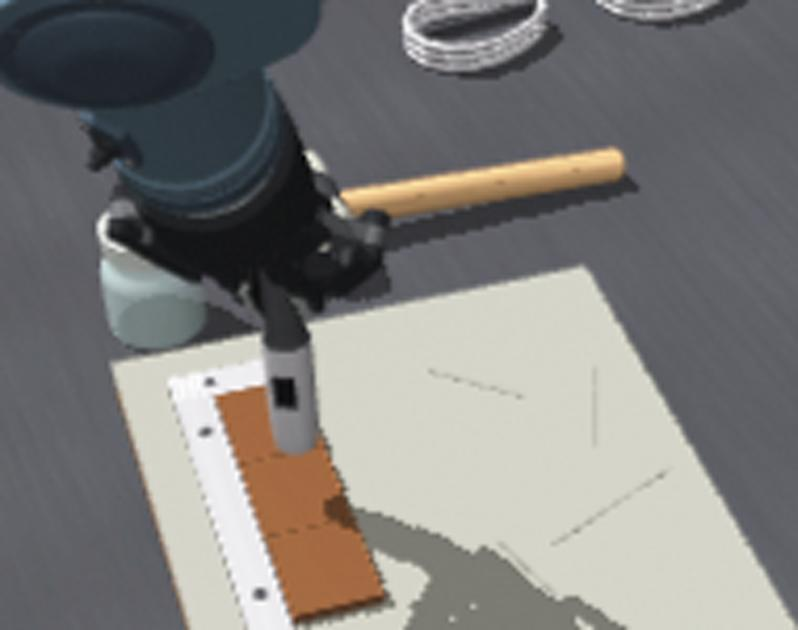

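The observed edge at about (260,206) matches the prediction (260,205). I apply the final 4 mm correction and let it settle.

>>> carry_out(rows=[[0.03,-0.05,0.05,0,0,0,-1],[0.03,-0.05,0.06,0,0,0,-1],[0.03,-0.05,0.06,0,0,0,-1],[0.03,-0.05,0.06,0,0,0,-1],[0.03,-0.05,0.06,0,0,0,-1],[0.03,-0.05,0.06,0,0,0,-1]])

```text
time: 26.95
tcp_pos: [0.6336, -0.2236, 0.159]
tcp_rot: [0.023, 0.71, -0.373, 0.597]
force: [-1.4, 0.2, -2.8]
finger_gap: 0.21
```

```bash
python3 -c "
from fin import *
rows([]); print((np.r_[(e[:2]-O)@EX[:2],(e[:2]-O)@EY[:2]]*1e3).round(1), np.abs(s['joint_velocities']).max())
c=snap('scene','s9');t=snap('top','t9'); print(proj(c,[e,g+.023*a]).round(1).tolist(),proj(t,[e]).round(0).tolist()); crop('s9',210,150,330,240,6.5,'e');crop('t9',290,120,490,270,4,'f')"
```

```text
axis in tool [-0.864 -0.503 -0.001]
punch axis now [ 0.007 -0.004  1.   ]
edge [ 0.6383 -0.2153  0.0685]
t 26.95 tcp [ 0.6336 -0.2236  0.159 ] F [-1.4  0.2 -2.8] gap 0.21 j [-0.53  0.85  0.95  1.49 -0.17  1.26 -0.24]
board mm [ 69.2 -47.9] z 159.0 x [-0.29 -0.41 -0.86] z [ 0.83  -0.557 -0.009]
[ 73.  -39.1] 0.0027301168750835003
[[259.5, 204.8], [254.0, 158.2]] [[392.0, 199.0]]
```

View pics/e.png

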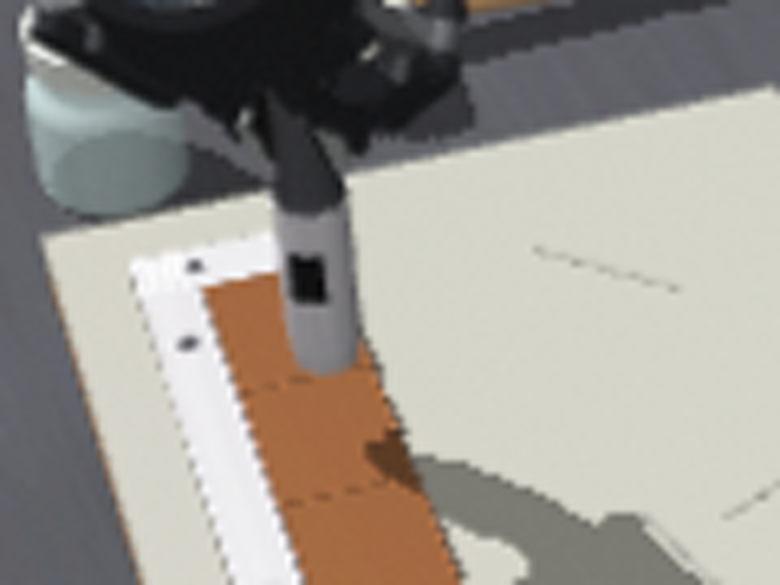

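View pics/t9.png

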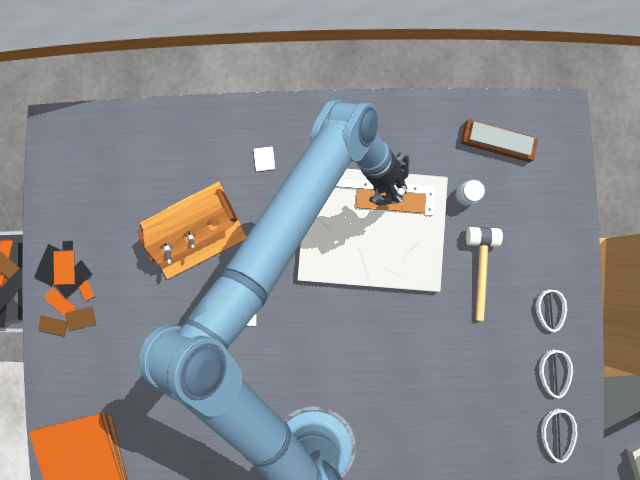

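The edge is seen at (260,205.7) against (259.5,204.8) predicted. The punch is upright and still, and the row is intact, so I hand in.

```bash
python3 -c "
from station import hand_in
print(hand_in())"
```

```text
the job is handed in; nothing more can be done
None
```

The blanks are in a row in the guide, and the large punch is held upright over the middle blank. I handed the job in just after 27 s of the 67 s; it reports no verdict.

**What I did:** I pushed each blank squarely against the long guide, then along it to the end stop. The seating contacts came at y = -59.7, 0.3 and 60.3 mm, exactly 60 mm apart. I then gripped the large punch at 80 N, drew it out along its bore and turned it upright over the middle blank.

**Last checks:**
- **Row:** a clear view before I fetched the punch showed all three blanks snug and edge to edge. In the last views the punch and arm hide part of the row; what can be seen had not moved.
- **Punch position:** the cutting edge is computed at board x = 73.0 mm, y = -39.1 mm and about 68 mm above the board origin, roughly 35 mm above the blanks. The camera view agrees to about 1 pixel.
- **Punch attitude:** it leans about 0.01 rad from upright and the arm is nearly motionless. The measured load of about 3 N matches the punch's weight.
- **Bystanders:** the other two punches, the mallet and the jar look unmoved.

**One disagreement:** the gripper read about 17.6 mm on a 20 mm shank, assuming its opening scale is linear. The punch did not slip, so I left the grip as it was.

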